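Rock the stuck bearing bush out of a cake turntable's foot

ROBOT

A 7-joint arm with a two-finger parallel gripper is mounted at the origin on the work surface. World frame = base frame: x ahead of the robot, y to its left, z up, the work surface at z = 0. Lengths are in mm, angles in rad, forces in N, time in s.
With the tool pointing down it reaches from about 400 to 875 mm from the base axis. Payload 4.4 kg.
Tool frame: the origin (TCP) lies at the very end of the fingers, on their centre line; the grasp point (between the pads) lies behind it (ctrl.hold_point_z is the z of the grasp point in the tool frame, in mm); z points along the fingers, y is the direction in which the jaws open and shut (so a half turn about z gives the same grasp; the last joint's range is limited). The gripper opens to 85 mm and grips with 20 to 120 N. Pads are 22 mm wide; open, the fingers measure 114 mm over their backs; the gripper's body (76 mm by 85 mm) begins 54 mm behind the grasp point. The pads swing forward as they close: fully open they stand 13 mm farther back than shut.
Start: joints at [1.103, 0.628, 0.038, 1.517, -0.027, 0.996, -0.02], TCP at [254.229, -598.236, 191.913] pointing down, gripper open.
Joint ranges: [-3.06, 3.06], [-0.37, 2.12], [-1.25, 1.32], [0.18, 2.47], [-1.1, 4.24], [0.23, 1.98], [-2.94, 2.94]. Speed limits (rad/s): [2.57, 2.57, 3.14, 3.14, 3.14, 3.14, 3.14].

INTERFACE

Orientations are given as [roll, pitch, yaw] about the fixed x, y, z axes, in that order (R = Rz(yaw) Ry(pitch) Rx(roll)).
In Python, from cell import ctrl, vision gives the robot as it stands.
- The arm moves only by the shell command python3 -m crank 'ROWS' [OPENING]. ROWS is JSON, a list of rows, each an object of numbers: "x", "y", "z": the shift along the tool's x, y, z in cm; "spin": the turn about the tool's z in rad. A call has 1 to 5 rows; each row shifts and turns the commanded pose from where the row before left it, along the tool's axes as they then stand; what a row does not reach is not made up. A row lasts 1/10 s, in which the tool goes at most 50 mm and 8.59 degrees, less where a joint would pass 70% of its speed; a pose out of reach is approached as far as the arm can. A call is refused whole if a number of a shift passes 5 or a number of a turn 0.15, either way. A call with a gripper value outside its range is refused whole. OPENING is the opening in per cent of the stroke, from 0 (shut) to 100 (fully open), set as the call begins (- or left out, the last holds). The fingers move at their own pace and stop on an object; the grip force is fixed at half the most. Time passes only in rows, so rows that do not move let the fingers close. It gives the time, the measured TCP pose, the force and the opening at its end, in the units of the state.
- ctrl.read_state(): the state, without advancing time (a new reading comes with each control period).
- vision.get_image(name): name is "side" or "top" or "wrist"; returns the picture (384x512x3 uint8, blue, green, red); there is no depth.
- vision.calibration(name): a dict with "vfov" (degrees; the focal length in pixels is half the picture's height over the tangent of half this angle, whatever the lens; pixels are square), "cx", "cy" (the principal point, pixels), "eye" and "rotation" of the camera in the world. Camera axes: x right, y up, looking along -z (the intrinsics and any distortion apply to the point x, -y, -z); pixel columns grow to the right and rows downward; lengths in mm; the calibration is good to about 2 mm. The wrist camera is an equidistant fisheye: a pixel r from the principal point sees the ray r / f radians off the axis. A picture is of the moment at which its call begins: read the wrist's pose just before it. calibration takes no time and is no camera call; for the wrist camera it gives the pose at the moment of the call.
- ctrl.finish_job(): hands the job in, once; it reports no verdict.
Trained networks look in the newest picture that a camera, given by its name, has taken for a name from the list of things; names that differ only in an ending like _2 or _b are one class to them, and where a whole thing is asked for, a point or a joint stands for the part that bears it (a point fixed in the world has none). Each returns a list of dicts, best first, with "score" (0 to 1); they miss things now and then, are a little off and sometimes report something else, mostly with a low value. They report only what shows in the picture. A call takes as long as a camera call. They do not tell look-alikes from the thing itself.
- vision.boxes_of(name, camera): "extent" ([left, top, right, bottom] in pixels, round what is visible of it).
- vision.regions_of(name, camera): "mask" (384x512 bool, what is visible of it) and "extent" ([left, top, right, bottom] in pixels, round what is visible of it).
- vision.place_of(name, camera): "point" ([column, row] in pixels: a listed point, or the origin of a listed thing).
The state is a dict: "clock": time; "qpos": joint angles; "qd": joint speeds; "tau": joint torques, N m; "eef_pos": TCP position; "tool_rot": TCP orientation; "force": force on the tool from outside, world axes, zero at the start; "torque": the same for the moment, N m; "width": finger opening in mm.
Only numpy, scipy, OpenCV 4.12 (cv2) and the standard library are available. Lean on these libraries where they do the work, as an engineer would, in place of code of your own. Each camera call takes 0.05 s, during which the arm holds its last target.

TASK

The turntable has been taken apart for washing and its bronze bearing bush is stuck in the white foot. Grip the bush by its hub, rock it from side to side a few times each way while easing it up until it lets go, and finish still holding it upright, just clear of the foot and over the bore, so that the seat can be wiped out. Don't yank it: the foot stays standing where it is on the bench, and nothing else is disturbed.

Things in the scene. Friction and masses are not known exactly. Their poses are not given: they have to be found in the camera images.
- bush_hub (a point): Stuck bronze (yellow) bearing bush, loose, 0.14 kg. Grip its plain round hub, 32 mm in diameter and 32 mm tall, from above across any diameter. Under the hub: a flange 42 mm across, 4 mm thick, which at home rests on the foot's top face; then the spigot, hidden in the bore. Point: on the axis, half-way up the hub, 16 mm below its top, 20 mm above the flange's underside. z: axis, up.
- bush_end (a point): Lower end of the same bush, on its axis, 42 mm below the middle of the hub: the end of its spigot, 30 mm in diameter and 22 mm long, the last 5 mm tapered. At home it is 22 mm below the foot's top face. The balls let go of it once the bush has risen 8 to 13 mm.
- grip_height (a point): Point on the bore's axis 9 mm below the foot's top face, at the height of four sprung steel balls in the bore's wall. They alone hold the spigot, 12 N each: 24 to 34 N against a straight pull, more than the foot weighs, so a pull brings up the whole foot. Leaning the bush 8 degrees to either side about this height makes them slip: eased up 1 to 2 mm a swing, it walks out.
- seat (a point): White cast turntable foot, loose, 2.0 kg, 120 mm high, base 190 mm across, neck 54 mm across at the top. Point: middle of its flat top face, on the axis of the bore (38 mm across, 30 mm deep) that holds the bush. z up. The bore lets the bush lean about 10 degrees each way; its flange then pivots on an edge 20 mm from the axis, so the first lean lifts its middle by about 3 mm.
- foot: The same white foot; origin at the middle of its underside, on the bench; z up.
- head: The turntable's aluminium plate, a bystander: lies upside down on the bench, 260 mm across, 6 mm thick, with a 60 mm boss and a 12 mm steel spindle that stands up to 72 mm. Origin at the middle of its underside.
- bowl: Blue mixing bowl with balls of coloured fondant, a bystander: 200 mm across, 92 mm high, a red spatula handle leans out of it up to 156 mm high and 140 mm from the bowl's axis. Origin at the middle of its underside.
- colour_a: Green colour bottle with white cap, a bystander: 38 mm across, 85 mm high. Origin at the middle of its underside.
- colour_b: Red colour bottle with white cap, a bystander: 38 mm across, 85 mm high. Origin at the middle of its underside.
- colour_c: Blue colour bottle with white cap, a bystander: 38 mm across, 85 mm high. Origin at the middle of its underside.
- pearl_jar: Low clear jar with white lid, a bystander: 60 mm across, 60 mm high. Origin at the middle of its underside.
- palette_knife: Flat steel spatula with a wooden handle lying on the bench, a bystander, 240 mm long.
Things that resemble listed ones, but are neither listed nor needed, are in the scene too. Of the things that look like the part that bears bush_hub, the smaller one is meant. Leave any purple look-alike of the foot alone.

How it is judged:
By the outcome, as a careful person would: the job done as asked, in the order asked, and still so for the second after the job is handed in, while the arm keeps its last pose, push and grip.
It also fails if it takes over 43 s, if anything falls off the work surface, if the arm or the gripper's body presses on something with over 40 N, if the wrist force passes 120 N, or if a joint passes its speed limit or range.

## Working session

There is one attempt and no reset: what is moved stays moved. The work goes in short steps, Python scripts to look and compute and a shell command to move; the robot and the scene stay as the last step left them, time stands still between calls to the robot, and variables do not carry over. Pictures are saved under pics/ and viewed, and the job is handed in when it is done.

```bash
ls; mkdir -p pics
python3 - <<'E'
from cell import ctrl, vision
import cv2
for n in ("side","top","wrist"):
    im=vision.get_image(n); cv2.imwrite(f"pics/a_{n}.png",im)
    c=vision.calibration(n); print(n,{k:(v.tolist() if hasattr(v,'tolist') else v) for k,v in c.items()})
    for nm in ("bush_hub","seat","foot"):
        for f in (vision.place_of,vision.boxes_of):
            print(nm,[{k:v if not hasattr(v,'tolist') else v.tolist() for k,v in d.items()} for d in f(nm,n)])
print(ctrl.read_state(), ctrl.hold_point_z)
E
```

```text
pics
side {'vfov': 42.52644210204781, 'cx': 252.68714102802144, 'cy': 196.380518059232, 'eye': [235.66587525053797, 1034.9291777069134, 841.2949981814448], 'rotation': [0.9570265664508741, 0.023605216125254014, -2.896130651710274]}
bush_hub [{'point': [232.0, 232.6], 'score': 0.78}, {'point': [290.8, 216.1], 'score': 0.7}]
bush_hub [{'extent': [281.3, 200.9, 298.6, 238.1], 'score': 0.96}, {'extent': [226.2, 221.3, 242.4, 245.2], 'score': 0.66}]
seat [{'point': [232.4, 239.0], 'score': 0.86}, {'point': [353.1, 270.5], 'score': 0.74}]
seat [{'extent': [195.7, 236.4, 273.9, 308.7], 'score': 0.87}, {'extent': [302.6, 261.2, 394.2, 346.5], 'score': 0.58}]
foot [{'point': [348.6, 311.7], 'score': 0.93}, {'point': [235.8, 280.8], 'score': 0.83}, {'point': [235.6, 244.3], 'score': 0.3}]
foot [{'extent': [196.0, 239.8, 274.5, 304.8], 'score': 0.67}]
top {'vfov': 55.45454685914174, 'cx': 251.40447343974444, 'cy': 191.39405817556292, 'eye': [353.21686729810915, 90.8891290349535, 1113.457681130375], 'rotation': [0.14542725345498064, -0.024700401771402536, -1.561577354873244]}
bush_hub [{'point':
[... 1113 characters left out ...]
]
foot []
foot []
{'clock': 1.05, 'qpos': array([ 1.10322775,  0.62841263,  0.03849594,  1.51739019, -0.0270324 ,
        0.99626641, -0.01999679]), 'qd': array([-0.00077785, -0.0006638 , -0.00050453, -0.00120129,  0.0009662 ,
        0.00189256,  0.00049901]), 'tau': array([-3.56218552e-04, -5.63289034e+01,  1.22551437e+00, -1.93787581e+01,
        1.09109897e-02,  1.70014759e-03, -7.69302318e-06]), 'eef_pos': array([ 254.23114754, -598.25304806,  191.90829637]), 'tool_rot': array([ 3.14155237e+00, -6.62932327e-05,  4.01732676e-01]), 'force': array([-0.10624864,  0.71711802, -0.96531915]), 'torque': array([0.01922906, 0.04645942, 0.02102628]), 'width': 85.28117792519468} -18.700000000000003
```

View images.

Run:
```python
import cv2,numpy as np
a=cv2.imread("pics/a_side.png");b=cv2.imread("pics/a_top.png")
cv2.imwrite("pics/a_side_z.png",cv2.resize(a[160:384,130:430],None,fx=2.6,fy=2.6,interpolation=cv2.INTER_CUBIC))
cv2.imwrite("pics/a_top_z.png",cv2.resize(b[80:340,110:420],None,fx=2.3,fy=2.3,interpolation=cv2.INTER_CUBIC))
```

```text
(no output)
```

View pics/a_side.png

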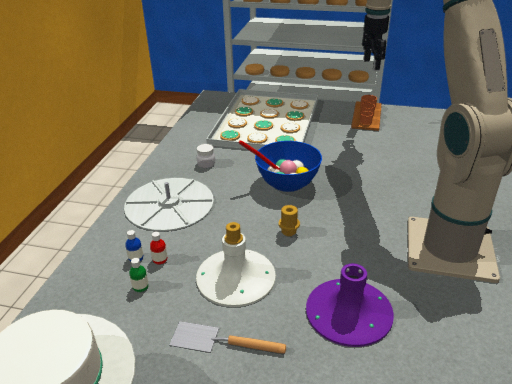

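View pics/a_top.png

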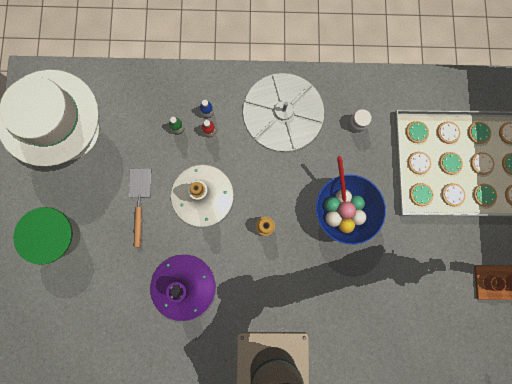

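```bash
sleep 1
```

```text
(no output)
```

View pics/a_side_z.png

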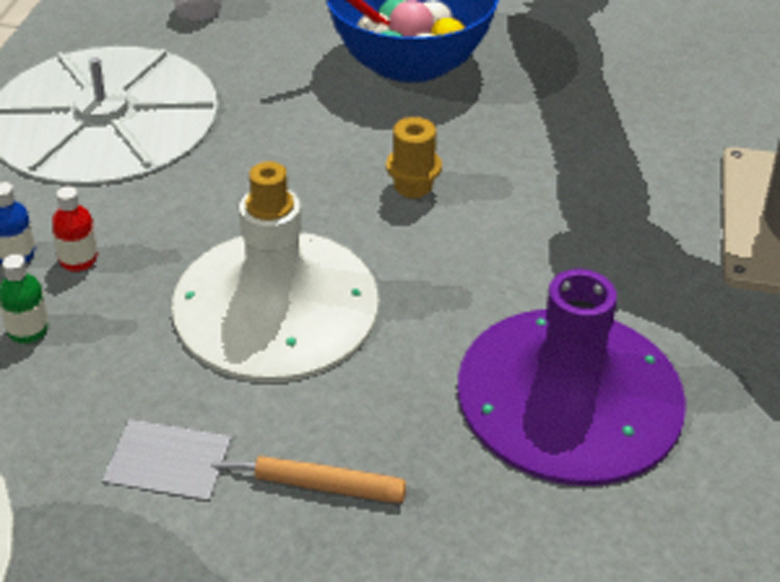

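View pics/a_top_z.png

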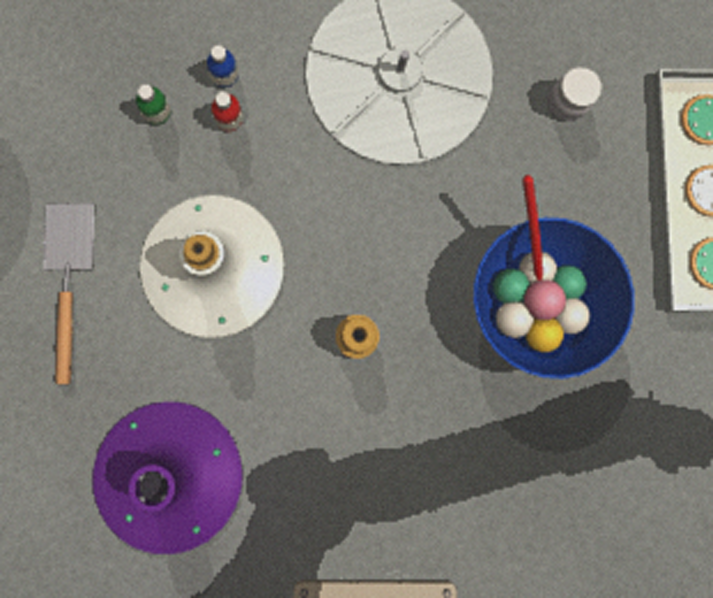

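```bash
cat > h.py <<'E'
from cell import ctrl, vision
import numpy as np, cv2
from scipy.spatial.transform import Rotation as R
def cal(n,c=None):
    c=c or vision.calibration(n); return c
def ray(n,px,c=None):
    c=cal(n,c); f=192/np.tan(np.radians(c["vfov"])/2)
    u=(px[0]-c["cx"])/f; v=(px[1]-c["cy"])/f
    if n=="wrist":
        r=np.hypot(u,v)+1e-12; d=np.array([np.sin(r)*u/r,-np.sin(r)*v/r,-np.cos(r)])
    else: d=np.array([u,-v,-1.])
    d/=np.linalg.norm(d)
    return np.array(c["eye"]),R.from_euler('xyz',c["rotation"]).as_matrix()@d
def proj(n,p,c=None):
    c=cal(n,c); f=192/np.tan(np.radians(c["vfov"])/2)
    q=R.from_euler('xyz',c["rotation"]).as_matrix().T@(np.array(p,float)-c["eye"])
    x,y,z=q[0],-q[1],-q[2]
    if n=="wrist":
        r=np.hypot(x,y)+1e-12; t=np.arctan2(r,z); return np.array([c["cx"]+f*t*x/r,c["cy"]+f*t*y/r])
    return np.array([c["cx"]+f*x/z,c["cy"]+f*y/z])
def onz(n,px,z,c=None):
    e,d=ray(n,px,c); return e+d*(z-e[2])/d[2]
def tri(a,b):
    A=np.zeros((3,3));B=np.zeros(3)
    for e,d in (a,b):
        P=np.eye(3)-np.outer(d,d);A+=P;B+=P@e
    return np.linalg.solve(A,B)
def ybox(im,roi):
    h=cv2.cvtColor(im,cv2.COLOR_BGR2HSV); m=cv2.inRange(h,(12,130,40),(32,255,255))
    o=np.zeros_like(m);l,t,r,b=roi;o[t:b,l:r]=m[t:b,l:r]
    n,lab,st,ce=cv2.connectedComponentsWithStats(o)
    k=1+np.argmax(st[1:,4]);return st[k],ce[k],lab==k
E
python3 - <<'E'
from h import *
print("hub tri",tri(ray("side",(232,232.6)),ray("top",(197.6,188.6))), "other",tri(ray("side",(290.8,216)),ray("top",(262.7,223.6))))
print(onz("side",(232,232.6),140),onz("top",(197.6,188.6),140))
print("seat",onz("side",(232.4,239),120),onz("top",(198,190.5),120))
print("foot",onz("side",(235.8,280.8),0),onz("top",(200.5,196.1),0))
s=cv2.imread("pics/a_side.png");t=cv2.imread("pics/a_top.png")
print(ybox(s,(215,210,255,260))[:2],ybox(t,(180,170,220,210))[:2])
for nm,px in (("bowl",(351,210)),("green",(177,125)),("red",(209,128)),("head",(284,112)),("purple",(177,291)),("knife",(138,215)),("spat",(340,157))): print(nm,onz("top",px,100 if nm in("spat","purple") else 0).round())
E
```

```text
hub tri [504.5492297  213.85554643 135.12644608] other [409.26347342  32.40890471  62.90760161]
[504.78265375 219.4748082  140.        ] [501.78160751 212.84802531 140.        ]
seat [505.2667755  217.96671652 120.        ] [499.58139287 214.10063591 120.        ]
foot [499.63563204 228.76821733   0.        ] [500.01023571 220.82007221   0.        ]
(array([225, 222,  18,  22, 304], dtype=int32), array([233.01315789, 233.27302632])) (array([190, 182,  15,  15, 138], dtype=int32), array([196.69565217, 188.92753623]))
bowl [ 463. -242.    0.]
green [725. 301.   0.]
red [717. 200.   0.]
head [774. -37.   0.]
purple [229. 264. 100.]
knife [440. 408.   0.]
spat [ 605. -185.  100.]
```

```bash
python3 -m crank '[{"z":-4,"spin":0.134},{"z":-3,"spin":0.134},{"spin":0.134},{"x":2,"y":-4.5},{"x":2,"y":-4.5}]'; python3 -m crank '[{"x":2,"y":-4.5},{"x":2,"y":-4.5},{"x":2,"y":-4.5},{"x":2,"y":-4.5},{"x":2,"y":-4.5}]'
```

```text
invalid input at $[0]: expected keys x, y, z, spin
invalid input at $[0]: expected keys x, y, z, spin
```

Every row must have all four keys.

```bash
python3 -m crank '[{"x":0,"y":0,"z":-4,"spin":0.134},{"x":0,"y":0,"z":-3,"spin":0.134},{"x":0,"y":0,"z":0,"spin":0.134},{"x":2,"y":-4.5,"z":0,"spin":0},{"x":2,"y":-4.5,"z":0,"spin":0}]'; python3 -m crank '[{"x":2,"y":-4.5,"z":0,"spin":0},{"x":2,"y":-4.5,"z":0,"spin":0},{"x":2,"y":-4.5,"z":0,"spin":0},{"x":2,"y":-4.5,"z":0,"spin":0},{"x":2,"y":-4.5,"z":0,"spin":0}]'
```

```text
clock: 1.55
eef_pos: [293.8, -508.1, 261.7]
tool_rot: [3.141, -0.0, -0.003]
force: [1.8, -0.0, -0.2]
width: 85.3
clock: 2.05
eef_pos: [394.9, -281.4, 262.3]
tool_rot: [3.141, -0.001, -0.0]
force: [1.8, 0.8, 0.3]
width: 85.5
```

```bash
python3 -m crank '[{"x":2,"y":-4.5,"z":0,"spin":0},{"x":2,"y":-4.5,"z":0,"spin":0},{"x":2,"y":-4.5,"z":0,"spin":0},{"x":2,"y":-4.5,"z":0,"spin":0},{"x":2,"y":-4.5,"z":0,"spin":0}]'; python3 -m crank '[{"x":0.8,"y":-4.5,"z":0,"spin":0},{"x":0,"y":-4.5,"z":0,"spin":0},{"x":0,"y":-4.5,"z":0,"spin":0},{"x":0,"y":-4.5,"z":0,"spin":0},{"x":0,"y":-4.5,"z":0,"spin":0}]';python3 -m crank '[{"x":0,"y":-4.6,"z":-1,"spin":0},{"x":0,"y":0,"z":0,"spin":0}]'
python3 - <<'E'
from h import *
s=ctrl.read_state();c=vision.calibration("wrist");print(s["eef_pos"],s["tool_rot"],c)
im=vision.get_image("wrist");cv2.imwrite("pics/b_wrist.png",im)
for nm in("bush_hub","seat"):
  for d in vision.place_of(nm,"wrist"): print(nm,d,onz("wrist",d["point"],140 if nm=="bush_hub" else 120,c))
print([d for d in vision.boxes_of("bush_hub","wrist")])
for n in ("side","top"): cv2.imwrite(f"pics/b_{n}.png",vision.get_image(n))
E
```

```text
clock: 2.55
eef_pos: [495.0, -56.4, 262.3]
tool_rot: [3.141, -0.001, -0.0]
force: [0.9, 0.4, -0.2]
width: 85.4
clock: 3.05
eef_pos: [502.3, 168.5, 262.2]
tool_rot: [-3.141, -0.001, -0.0]
force: [0.6, -0.5, 0.8]
width: 85.4
clock: 3.25
eef_pos: [501.5, 221.8, 273.0]
tool_rot: [-3.135, -0.002, 0.011]
force: [-0.0, -0.3, -0.2]
width: 85.4
[501.53775647 221.84047233 272.96032519] [-3.13521929e+00 -1.70869468e-03  1.08349680e-02] {'vfov': 65.70646984690485, 'cx': 249.9191065677381, 'cy': 187.39053933280306, 'eye': array([578.45294415, 220.80623761, 454.83737559]), 'rotation': array([-0.3064216 ,  0.00720741, -1.55959933])}
bush_hub {'point': [254.7, 171.3], 'score': 0.73} [497.33640058 216.94129945 140.        ]
bush_hub {'point': [377.1, 216.4], 'score': 0.65} [443.67637989  65.87207358 140.        ]
bush_hub {'point': [255.0, 164.0], 'score': 0.41} [505.53349853 216.74141243 140.        ]
seat {'point': [221.8, 335.2], 'score': 0.67} [229.40312917 263.30119164 120.        ]
[{'extent': [355.2, 194.7, 396.0, 233.5], 'score': 0.75}, {'extent': [234.9, 145.4, 274.8, 186.2], 'score': 0.59}]
```

View pics/b_wrist.png

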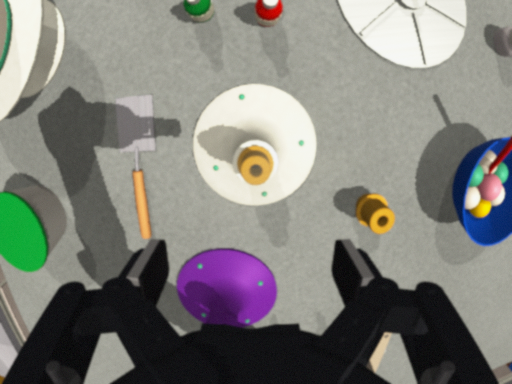

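View pics/b_side.png

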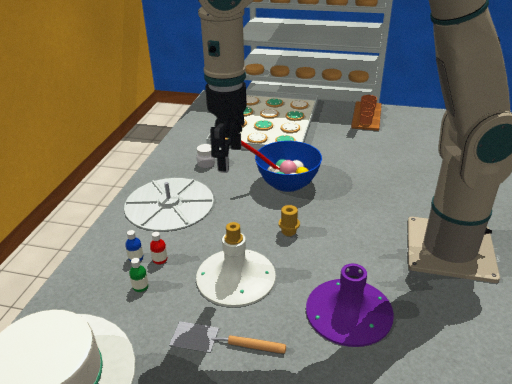

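Run:
```python
from h import *
c={'vfov': 65.70646984690485, 'cx': 249.9191065677381, 'cy': 187.39053933280306, 'eye': np.array([578.45294415, 220.80623761, 454.83737559]), 'rotation': np.array([-0.3064216 ,  0.00720741, -1.55959933])}
print("tcp in side",proj("side",(501.5,221.8,273)))
im=cv2.imread("pics/b_wrist.png")
cv2.imwrite("pics/b_wz.png",cv2.resize(im[130:205,215:295],None,fx=8,fy=8,interpolation=cv2.INTER_CUBIC))
st,ce,m=ybox(im,(215,130,295,200));print(st,ce)
h=(257,166)
print(onz("wrist",h,156,c))
# fit: hub circle top edges silhouettes in each view
for xy in ((502,215),(504,216)):
  P=np.array(xy)
  for n,cc in (("wrist",c),("side",None),("top",None)):
    ang=np.linspace(0,6.28,60)
    for r,z in ((16,156),(21,124)):
      q=np.array([proj(n,(P[0]+r*np.cos(a),P[1]+r*np.sin(a),z),cc) for a in ang]);print(n,xy,z,q.min(0).round(1),q.max(0).round(1))
im2=im.copy()
```

```text
tcp in side [230.15382724 183.92717104]
[238 146  35  38 884] [254.69570136 163.82013575]
[507.1467441  214.84991828 156.        ]
wrist (502, 215) 156 [241.3 155.7] [272.2 185.5]
wrist (502, 215) 124 [238.  145.7] [274.7 181.5]
side (502, 215) 156 [226.2 221.5] [240.6 230.5]
side (502, 215) 124 [224.8 231.1] [243.3 243.1]
top (502, 215) 156 [190.  181.6] [202.1 193.6]
top (502, 215) 124 [189.8 181.8] [205.2 197. ]
wrist (504, 216) 156 [240.4 153.8] [271.3 183.7]
wrist (504, 216) 124 [237.1 144. ] [273.9 179.8]
side (504, 216) 156 [225.2 221.7] [239.6 230.7]
side (504, 216) 124 [223.8 231.3] [242.4 243.2]
top (504, 216) 156 [189.6 180.9] [201.8 192.8]
top (504, 216) 124 [189.5 181.1] [204.9 196.3]
```

View pics/b_wz.png

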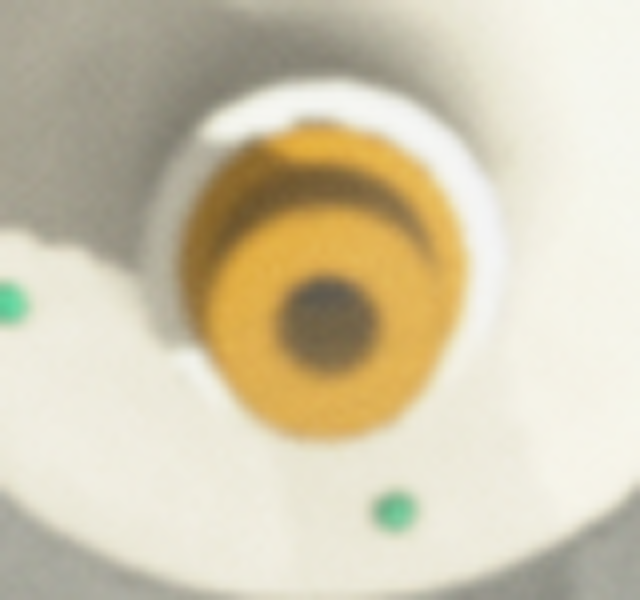

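```bash
python3 -m crank '[{"x":0,"y":0,"z":3,"spin":0},{"x":0,"y":0,"z":3,"spin":0},{"x":0,"y":0,"z":0,"spin":0}]'
```

```text
clock: 3.85
eef_pos: [499.9, 209.9, 208.7]
tool_rot: [3.138, 0.007, -0.002]
force: [-0.6, -0.7, -0.9]
width: 85.4
```

```bash
python3 -m crank '[{"x":0,"y":0,"z":0,"spin":0},{"x":0,"y":0,"z":0,"spin":0}]';python3 -m crank '[{"x":0,"y":0,"z":0,"spin":0}]'
```

```text
clock: 4.05
eef_pos: [503.7, 212.7, 213.5]
tool_rot: [-3.141, -0.003, -0.001]
force: [-0.3, -0.3, -0.5]
width: 85.3
clock: 4.15
eef_pos: [503.5, 212.9, 213.4]
tool_rot: [-3.14, -0.003, -0.001]
force: [-0.5, -0.2, 0.4]
width: 85.5
```

```bash
python3 -m crank '[{"x":-0.1,"y":-0.26,"z":2,"spin":0},{"x":0,"y":0,"z":2,"spin":0},{"x":0,"y":0,"z":2,"spin":0},{"x":0,"y":0,"z":0.8,"spin":0},{"x":0,"y":0,"z":0,"spin":0}]';python3 -m crank '[{"x":0,"y":0,"z":0,"spin":0},{"x":0,"y":0,"z":0,"spin":0},{"x":0,"y":0,"z":0,"spin":0}]'
python3 - <<'E'
from h import *
s=ctrl.read_state();c=vision.calibration("wrist");print(s["eef_pos"],s["tool_rot"],c["eye"],c["rotation"])
im=vision.get_image("wrist");cv2.imwrite("pics/c_wrist.png",im)
im=vision.get_image("side");cv2.imwrite("pics/c_side.png",cv2.resize(im[160:320,150:310],None,fx=4,fy=4,interpolation=cv2.INTER_CUBIC)[:600])
E
```

```text
clock: 4.65
eef_pos: [501.2, 215.2, 143.7]
tool_rot: [3.141, 0.001, -0.0]
force: [0.0, -0.1, 0.2]
width: 85.2
clock: 4.95
eef_pos: [502.1, 215.6, 144.9]
tool_rot: [-3.141, -0.002, -0.0]
force: [0.9, 0.5, -0.6]
width: 85.5
[502.0558689  215.59162596 144.86945585] [-3.14082476e+00 -1.69862331e-03 -2.50524785e-04] [578.97192068 214.72352518 326.73204983] [-0.30648801  0.00157557 -1.5706917 ]
```

View pics/c_wrist.png

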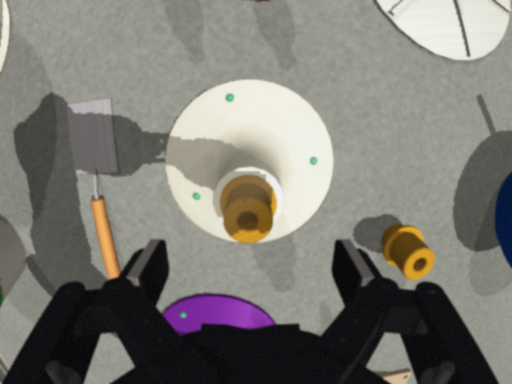

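View pics/c_side.png

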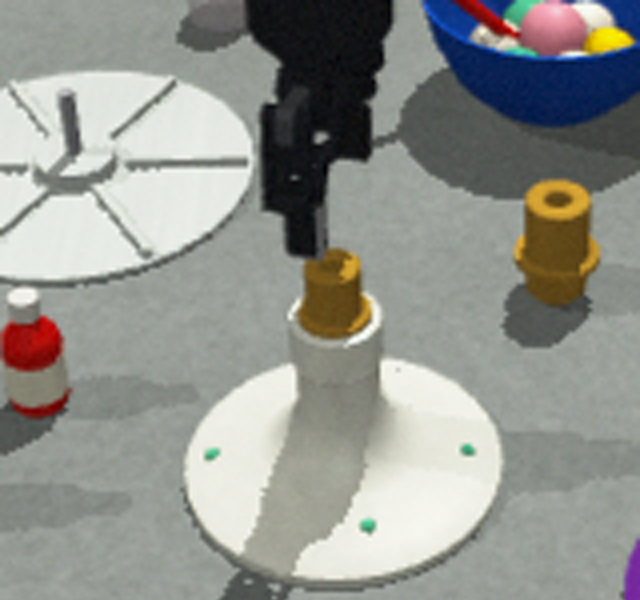

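Run:
```python
from h import *
for z in (140,150,158,165): print(z,[proj("side",(502+d,215.5+44,z)).round(1) for d in (-11,0,11)])
c={'vfov': 65.70646984690485, 'cx': 249.9191065677381, 'cy': 187.39053933280306, 'eye': np.array([578.97192068,214.72352518,326.73204983]), 'rotation': np.array([-0.30648801,0.00157557,-1.5706917])}
ang=np.linspace(0,6.28,60);q=np.array([proj("wrist",(502.2+16*np.cos(a),215.5+16*np.sin(a),156),c) for a in ang]);print(q.min(0),q.max(0))
im=cv2.imread("pics/c_wrist.png");im=cv2.polylines(im,[q.astype(int)],True,(0,0,255));cv2.imwrite("pics/c_wz.png",cv2.resize(im[150:320,110:380],None,fx=2.9,fy=2.9))
for z in (140,150,158,165):print(z,[proj("wrist",(502+d,215.5+44,z),c).round(1) for d in (-11,11)])
```

```text
140 [array([233. , 244.9]), array([228.1, 244.2]), array([223.3, 243.5])]
150 [array([232.8, 241.4]), array([227.9, 240.7]), array([223., 240.])]
158 [array([232.6, 238.6]), array([227.7, 237.8]), array([222.8, 237.1])]
165 [array([232.5, 236. ]), array([227.5, 235.3]), array([222.6, 234.6])]
[223.71608605 197.93774283] [274.49914971 244.22612126]
140 [array([186.6, 226.5]), array([184.2, 197. ])]
150 [array([183.7, 232.8]), array([181. , 202.2])]
158 [array([181.3, 238.2]), array([178.3, 206.6])]
165 [array([179. , 243.2]), array([175.7, 210.9])]
```

View pics/c_wz.png

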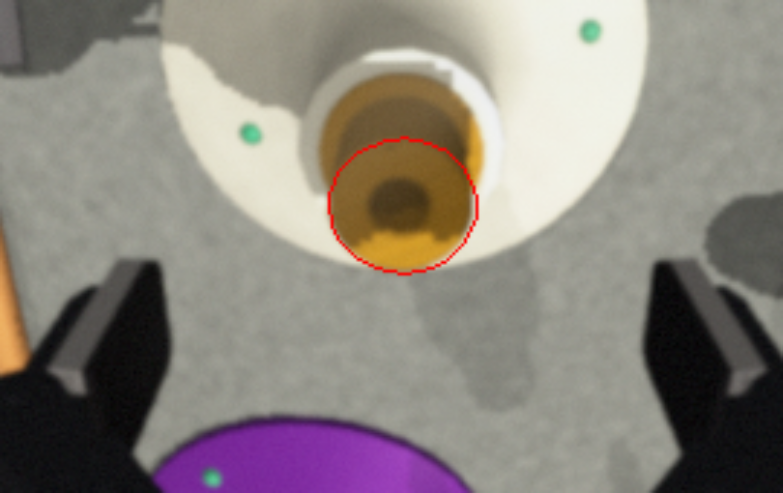

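Run:
```python
from h import *
c={'vfov': 65.70646984690485, 'cx': 249.9191065677381, 'cy': 187.39053933280306, 'eye': np.array([578.97192068,214.72352518,326.73204983]), 'rotation': np.array([-0.30648801,0.00157557,-1.5706917])}
w=(110+158/2.9,150+262/2.9)
for w in (w,(110+125/2.9,150+260/2.9)):
  for s in ((221.7,223.7),(226,223.7),(231.7,223)):
    a=ray("wrist",w,c);b=ray("side",s);p=tri(a,b);print(p.round(1),proj("wrist",p,c).round(1),proj("side",p).round(1))
  for z in(150,180,195,205):print(z,onz("wrist",w,z,c))
im=cv2.imread("pics/c_side.png");cv2.imwrite("pics/c_sz.png",cv2.resize(im[60:360,200:440],None,fx=2,fy=2))
```

```text
[511.3 259.3 196.1] [162.4 236.9] [222.6 223.3]
[506.2 258.3 194. ] [166.5 243.8] [225.1 224.1]
[499.8 256.4 192.6] [171.9 253.2] [228.3 224.5]
150 [484.73346755 273.86619921 150.        ]
180 [500.73030342 263.82681912 180.        ]
195 [508.72872135 258.80712908 195.        ]
205 [514.06099998 255.46066906 205.        ]
[511.3 263.8 198.7] [152.7 238.9] [221.9 223.6]
[506.2 262.9 196.8] [156.7 246. ] [224.4 224.4]
[499.9 261.1 195.6] [162.1 255.4] [227.5 224.8]
150 [484.93215682 282.22821812 150.        ]
180 [500.89526549 270.76939789 180.        ]
195 [508.87681982 265.03998777 195.        ]
205 [514.19785604 261.22038103 205.        ]
```

View pics/c_sz.png

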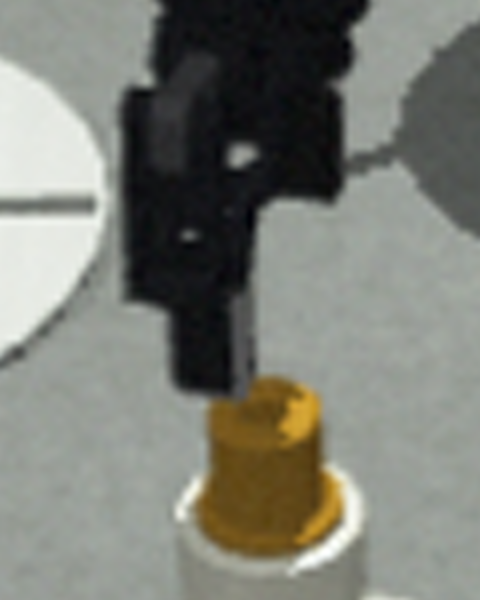

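```bash
python3 -m crank '[{"x":0,"y":0,"z":1,"spin":0},{"x":0,"y":0,"z":1,"spin":0},{"x":0,"y":0,"z":0,"spin":0},{"x":0,"y":0,"z":0,"spin":0},{"x":0,"y":0,"z":0,"spin":0}]' 60
python3 - <<'E'
from h import *
s=ctrl.read_state();c=vision.calibration("wrist");print(s["eef_pos"],s["tool_rot"],c["eye"],c["rotation"])
im=vision.get_image("wrist");cv2.imwrite("pics/d_wrist.png",cv2.resize(im[150:350,120:380],None,fx=3,fy=3))
im=vision.get_image("side");cv2.imwrite("pics/d_side.png",cv2.resize(im[170:260,190:280],None,fx=6,fy=6,interpolation=cv2.INTER_CUBIC))
E
```

```text
clock: 5.55
eef_pos: [501.5, 215.4, 123.9]
tool_rot: [-3.142, -0.0, -0.0]
force: [-0.3, 1.0, -0.8]
width: 51.3
[501.4938812  215.35999057 123.85913857] [-3.14159013e+00 -4.15117623e-06 -2.50560116e-04] [578.71707231 214.63352004 305.61220767] [-3.08136324e-01  8.22802399e-04 -1.57062635e+00]
```

View pics/d_wrist.png

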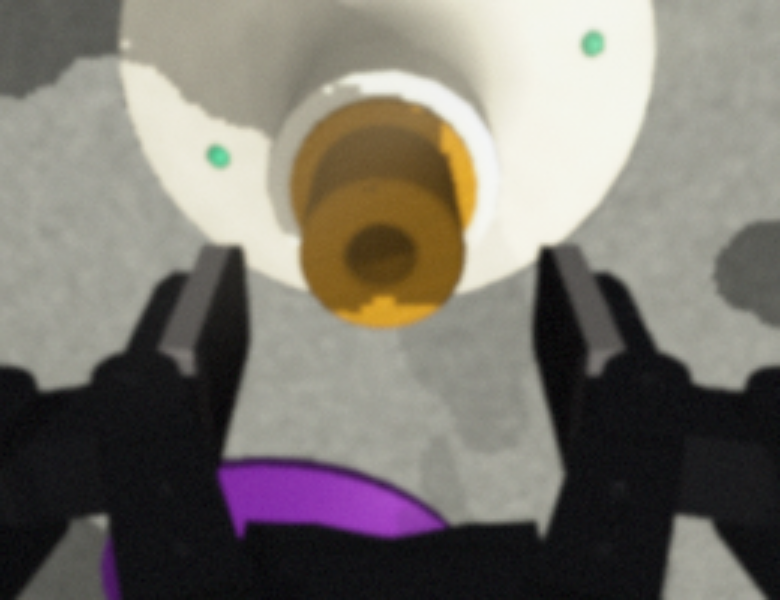

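View pics/d_side.png

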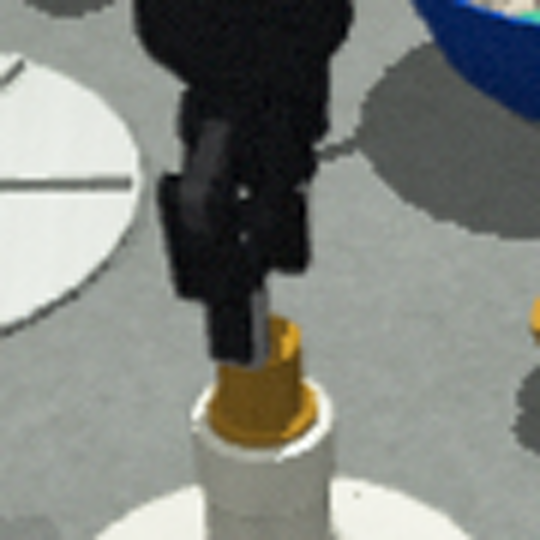

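Run:
```python
from h import *
c=vision.calibration("wrist")
for w,s in (((199,232.3),(226,230.3)),((191.5,232.3),(225.5,230.3)),((546/3+120,232.3),None)):
    if s: p=tri(ray("wrist",w,c),ray("side",s));print(p,proj("wrist",p,c),proj("side",p))
    print(onz("wrist",w,160,c),onz("wrist",w,165,c))
for z in (150,160,170):print(z,proj("side",(501.5,243,z)))
```

```text
[509.62659342 242.43129986 164.57696177] [198.0254511  230.71812352] [226.40890532 230.09721674]
[506.42375976 242.84991122 160.        ] [508.9029722  241.88353049 165.        ]
[510.14151258 245.777865   166.82502364] [191.06204021 231.58066322] [225.68506339 230.21128798]
[506.33406742 247.09164268 160.        ] [508.81635354 245.97990128 165.        ]
[506.44890889 186.08643042 160.        ] [508.92725948 187.06528775 165.        ]
150 [230.25565145 235.9433469 ]
160 [230.02695335 232.40091045]
170 [229.79578976 228.82028462]
```

```bash
python3 -m crank '[{"x":0,"y":0,"z":0.7,"spin":0},{"x":0,"y":0,"z":0.7,"spin":0},{"x":0,"y":0,"z":0,"spin":0}]';python3 -m crank '[{"x":0,"y":0,"z":0.5,"spin":0},{"x":0,"y":0,"z":0.5,"spin":0},{"x":0,"y":0,"z":0,"spin":0},{"x":0,"y":0,"z":0,"spin":0}]'
python3 - <<'E'
from h import *
s=ctrl.read_state();print(s["eef_pos"],s["force"])
im=vision.get_image("wrist");cv2.imwrite("pics/e_wrist.png",cv2.resize(im[150:350,120:380],None,fx=3,fy=3))
im=vision.get_image("side");cv2.imwrite("pics/e_side.png",cv2.resize(im[170:260,190:280],None,fx=6,fy=6,interpolation=cv2.INTER_CUBIC))
E
```

```text
clock: 5.95
eef_pos: [500.5, 214.8, 108.7]
tool_rot: [3.141, 0.002, -0.0]
force: [-0.7, -0.7, -0.1]
width: 51.0
clock: 6.35
eef_pos: [501.3, 215.3, 99.8]
tool_rot: [3.141, 0.0, -0.0]
force: [0.9, 0.4, -0.4]
width: 51.4
[501.33852063 215.28728609  99.76497474] [ 0.91863797  0.39942906 -0.43637298]
```

View pics/e_wrist.png

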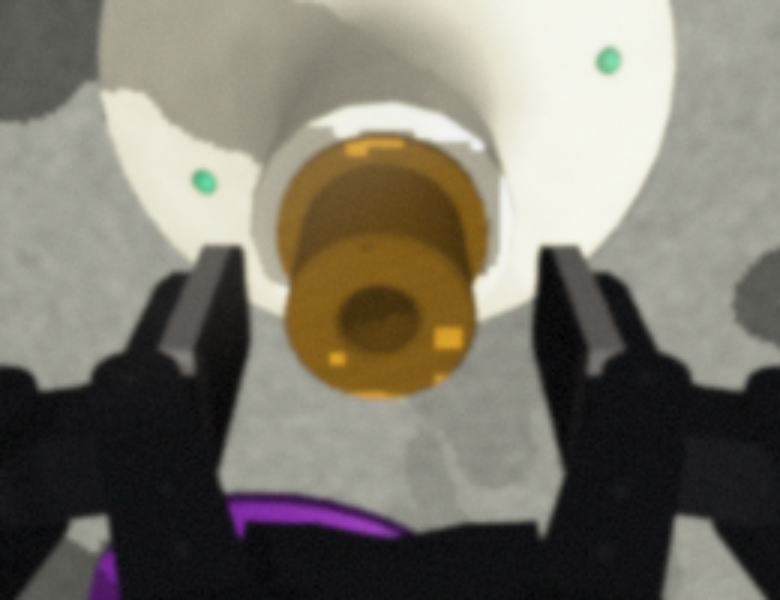

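View pics/e_side.png

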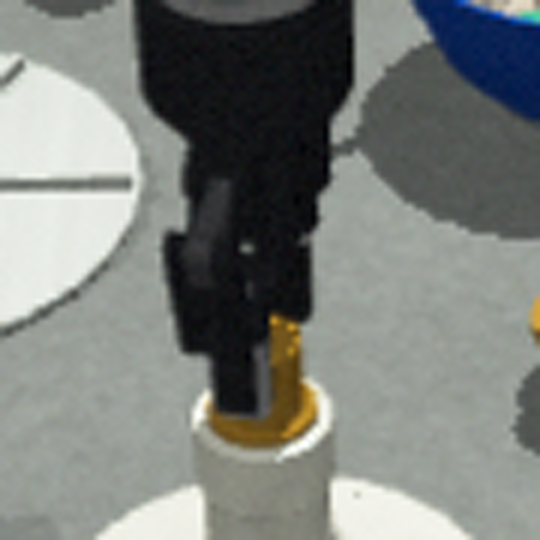

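```bash
python3 -m crank '[{"x":0.07,"y":0,"z":0,"spin":0},{"x":0,"y":0,"z":0,"spin":0},{"x":0,"y":0,"z":0,"spin":0},{"x":0,"y":0,"z":0,"spin":0},{"x":0,"y":0,"z":0,"spin":0}]' 0
python3 - <<'E'
from h import *
s=ctrl.read_state();print(s["eef_pos"],s["force"],s["torque"],s["width"])
im=vision.get_image("wrist");cv2.imwrite("pics/f_wrist.png",cv2.resize(im[150:350,120:380],None,fx=3,fy=3))
im=vision.get_image("side");cv2.imwrite("pics/f_s.png",im);cv2.imwrite("pics/f_side.png",cv2.resize(im[170:260,190:280],None,fx=6,fy=6,interpolation=cv2.INTER_CUBIC))
E
```

```text
clock: 6.95
eef_pos: [502.4, 216.5, 100.3]
tool_rot: [-3.14, -0.001, 0.0]
force: [-0.4, 4.2, 2.8]
width: 29.4
[502.44497415 216.4853562  100.30338854] [-0.40483363  4.2297232   2.76537451] [0.89571714 0.02051038 0.03634684] 29.369178155438984
```

View pics/f_wrist.png

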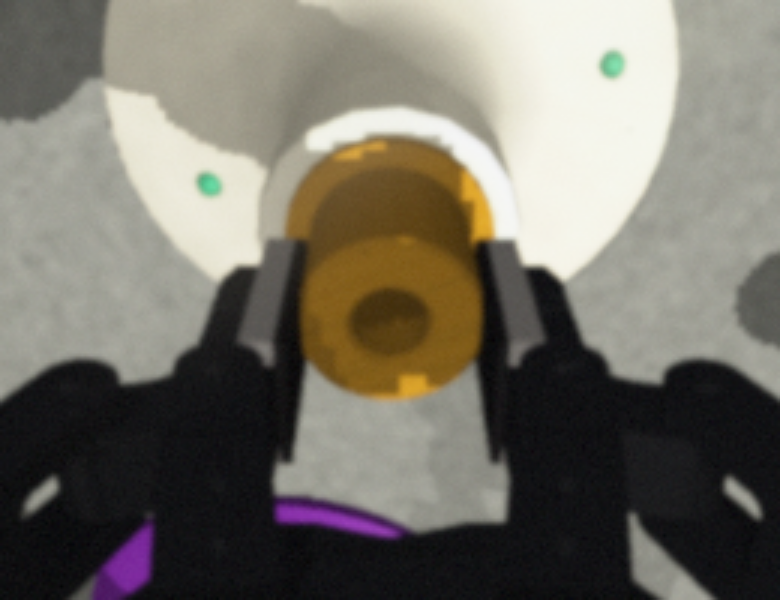

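View pics/f_side.png

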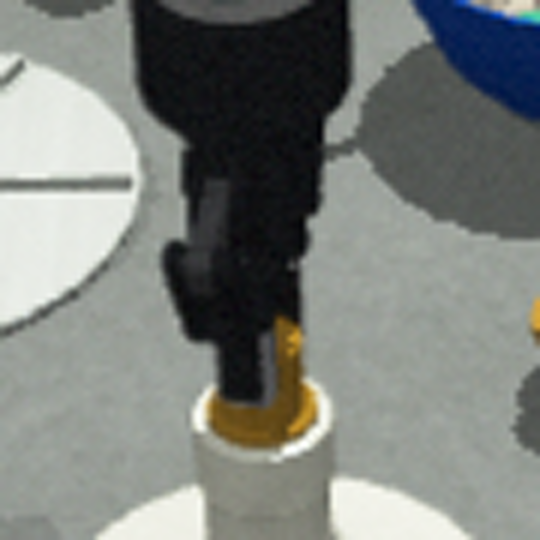

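```bash
python3 -m crank '[{"x":0.15,"y":-0.1,"z":-0.05,"spin":0},{"x":0.1,"y":0,"z":-0.05,"spin":0},{"x":0,"y":0,"z":0,"spin":0}]' 0
python3 -m crank '[{"x":0.1,"y":0,"z":-0.05,"spin":0},{"x":0.1,"y":0,"z":-0.05,"spin":0},{"x":0,"y":0,"z":0,"spin":0},{"x":0,"y":0,"z":0,"spin":0}]' 0
python3 - <<'E'
from h import *
s=ctrl.read_state();print(s["eef_pos"],s["force"],s["torque"],s["width"])
im=vision.get_image("side");cv2.imwrite("pics/g_s.png",im);cv2.imwrite("pics/g_side.png",cv2.resize(im[170:260,190:280],None,fx=6,fy=6,interpolation=cv2.INTER_CUBIC))
a=cv2.imread("pics/f_s.png")
print("foot base diff",cv2.absdiff(a,im)[265:310,190:280].mean(), cv2.absdiff(a,im)[265:310,190:280].max())
E
```

```text
clock: 7.35
eef_pos: [502.6, 216.5, 100.4]
tool_rot: [3.141, 0.004, 0.0]
force: [-4.0, 4.8, 2.0]
width: 29.6
clock: 7.75
eef_pos: [502.6, 216.4, 100.5]
tool_rot: [3.14, 0.007, 0.001]
force: [-6.4, 5.4, -1.5]
width: 29.9
[502.56294995 216.39654584 100.45052969] [-6.35682189  5.41094285 -1.53935952] [ 1.13722603  1.22215519 -0.0025194 ] 29.930603491690203
foot base diff 1.7506995884773662 71
```

View pics/g_side.png

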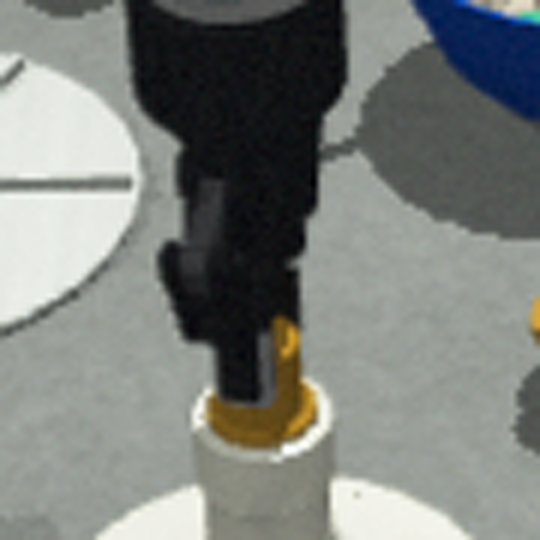

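```bash
python3 -m crank '[{"x":0,"y":-0.3,"z":0,"spin":0},{"x":0,"y":0,"z":0,"spin":0},{"x":0,"y":0,"z":0,"spin":0}]' 0
python3 -c "
from h import *
s=ctrl.read_state();print(s['force'],s['torque'],s['qd'].round(3),s['tau'].round(2),s['qpos'])"
```

```text
clock: 8.1
eef_pos: [502.5, 216.5, 100.4]
tool_rot: [3.136, 0.008, -0.001]
force: [-5.7, 0.9, 0.9]
width: 29.6
[-5.72181294  0.93376832  0.89352347] [-0.03815655  1.23004856  0.00479313] [ 0.002 -0.002 -0.001  0.001  0.001 -0.001  0.   ] [ 1.400e+00 -5.066e+01  1.370e+00 -1.713e+01  5.800e-01 -1.670e+00
 -5.000e-02] [-0.41740214  0.60953301 -0.06251016  1.88446403  0.05971444  0.65913434
 -2.08765175]
```

```bash
python3 -m crank '[{"x":0.2,"y":-0.05,"z":0,"spin":0},{"x":0.2,"y":0,"z":0,"spin":0},{"x":0,"y":0,"z":0,"spin":0},{"x":0,"y":0,"z":0,"spin":0}]' 0
python3 - <<'E'
from h import *
s=ctrl.read_state();print(s["force"],s["torque"])
im=vision.get_image("side");cv2.imwrite("pics/h_s.png",im);cv2.imwrite("pics/h_side.png",cv2.resize(im[170:310,185:285],None,fx=5,fy=4,interpolation=cv2.INTER_CUBIC))
E
```

```text
clock: 8.5
eef_pos: [502.9, 216.5, 100.4]
tool_rot: [3.135, 0.015, -0.001]
force: [-13.1, -1.1, 7.8]
width: 29.6
[-13.12272595  -1.07860215   7.7996636 ] [-0.19395798  2.83579091 -0.04335294]
```

View pics/h_side.png

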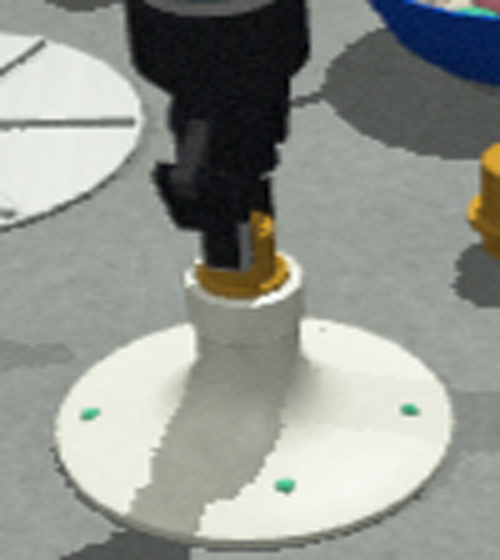

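```bash
python3 -m crank '[{"x":0,"y":0.05,"z":-0.3,"spin":0},{"x":0,"y":0,"z":-0.2,"spin":0},{"x":0,"y":0,"z":0,"spin":0}]' 0
python3 -m crank '[{"x":0.15,"y":0,"z":0,"spin":0},{"x":0.15,"y":0,"z":0,"spin":0},{"x":0,"y":0,"z":0,"spin":0}]' 0
```

```text
clock: 8.85
eef_pos: [508.8, 216.6, 104.4]
tool_rot: [3.137, 0.005, -0.001]
force: [1.9, 0.3, -20.6]
width: 29.6
clock: 9.15
eef_pos: [513.7, 218.9, 106.3]
tool_rot: [3.141, 0.001, -0.001]
force: [1.0, 0.1, -20.7]
width: 29.5
```

Run:
```python
from h import *
s=ctrl.read_state();print(s["eef_pos"],s["force"],s["torque"])
im=vision.get_image("side");cv2.imwrite("pics/i_s.png",im);cv2.imwrite("pics/i_side.png",cv2.resize(im[170:310,185:285],None,fx=5,fy=4,interpolation=cv2.INTER_CUBIC))
```

```text
[513.6950836  218.90433542 106.3316933 ] [  1.0297178    0.13579256 -20.70192237] [ 0.01445457 -0.05728145  0.01004632]
```

View pics/i_side.png

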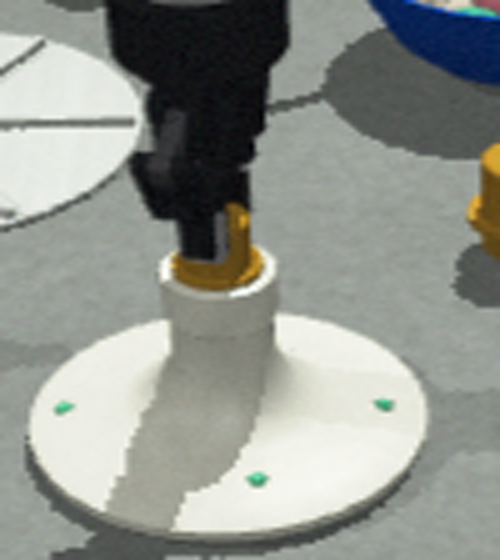

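```bash
python3 -m crank '[{"x":-0.4,"y":0.1,"z":0,"spin":0},{"x":-0.4,"y":0.14,"z":0,"spin":0},{"x":-0.32,"y":0,"z":0,"spin":0},{"x":0,"y":0,"z":0,"spin":0},{"x":0,"y":0,"z":0,"spin":0}]' 0;python3 -m crank '[{"x":0,"y":0,"z":0,"spin":0}]' 0
```

```text
clock: 9.7
eef_pos: [501.8, 217.0, 106.9]
tool_rot: [3.141, 0.001, 0.0]
force: [-0.2, -0.4, -21.4]
width: 29.4
clock: 9.8
eef_pos: [503.2, 217.2, 107.1]
tool_rot: [-3.141, -0.002, -0.0]
force: [0.8, 0.1, -20.6]
width: 29.5
```

```bash
python3 -m crank '[{"x":0,"y":0.06,"z":0.2,"spin":0},{"x":0,"y":0,"z":0.2,"spin":0},{"x":0,"y":0,"z":0,"spin":0}]' 0;python3 -m crank '[{"x":0,"y":0,"z":0.12,"spin":0},{"x":0,"y":0,"z":0.08,"spin":0},{"x":0,"y":0,"z":0,"spin":0}]' 0;python3 -m crank '[{"x":0,"y":0,"z":0.1,"spin":0},{"x":0,"y":0,"z":0,"spin":0}]' 0
```

```text
clock: 10.1
eef_pos: [501.9, 215.9, 102.4]
tool_rot: [3.141, 0.001, -0.0]
force: [-1.2, 0.0, -22.1]
width: 29.6
clock: 10.4
eef_pos: [502.3, 216.3, 101.5]
tool_rot: [-3.142, -0.0, -0.0]
force: [-3.2, -0.6, -13.2]
width: 29.8
clock: 10.6
eef_pos: [502.6, 216.4, 101.3]
tool_rot: [-3.141, -0.001, -0.0]
force: [-4.4, -1.1, -3.1]
width: 29.6
```

Run:
```python
from h import *
im=vision.get_image("side");cv2.imwrite("pics/j_s.png",im)
s=ctrl.read_state();print(s["eef_pos"],s["force"],s["torque"])
f=cv2.imread("pics/f_s.png");a=cv2.imread("pics/a_side.png")
def dots(i):
    h=cv2.cvtColor(i,cv2.COLOR_BGR2HSV);m=cv2.inRange(h,(60,80,60),(90,255,255));o=np.zeros_like(m);o[255:310,190:280]=m[255:310,190:280]
    n,l,st,ce=cv2.connectedComponentsWithStats(o);return ce[1:].round(2).tolist()
print(dots(a),dots(f),dots(cv2.imread("pics/h_s.png")),dots(im))
g=lambda i:cv2.cvtColor(i,cv2.COLOR_BGR2GRAY)[250:312,190:280].astype(np.float32)
for r in (a,f): print(cv2.phaseCorrelate(g(r),g(im)))
print(cv2.phaseCorrelate(g(a),g(f)))
cv2.imwrite("pics/j_side.png",cv2.resize(im[170:310,185:285],None,fx=5,fy=4,interpolation=cv2.INTER_CUBIC))
```

```text
[502.59495825 216.40508029 101.33701098] [-5.59336558 -2.20045594 -1.79680692] [-0.48988661  1.15783585 -0.03684555]
[[266.6, 271.8], [202.67, 272.83], [241.5, 291.0]] [[266.6, 271.8], [202.67, 272.83], [241.5, 291.0]] [[266.6, 271.8], [202.67, 272.83], [241.67, 290.89]] [[266.83, 271.83], [203.0, 273.0], [241.71, 291.0]]
((0.26417170111437116, -0.007593277883081839), 0.9301603433158663)
((0.23119086724643978, 0.02464110827584065), 0.9995872426364157)
((-0.06445468244403685, 0.062419450890011774), 0.9178432160781489)
```

View pics/j_side.png

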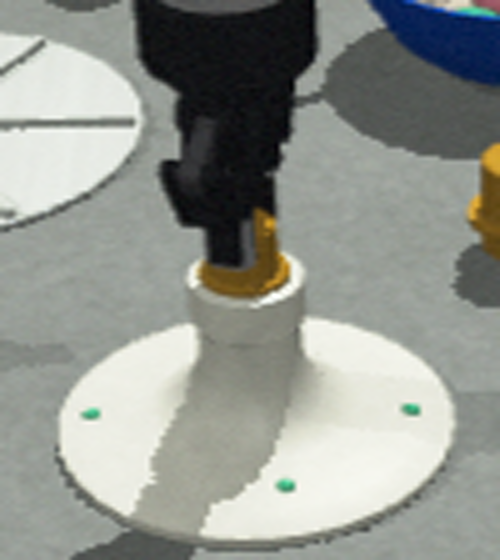

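```bash
python3 -m crank '[{"x":-0.35,"y":0.12,"z":0,"spin":0},{"x":0,"y":0,"z":0,"spin":0.08},{"x":0,"y":0,"z":0,"spin":0}]' 0;
python3 -c "
from h import *
s=ctrl.read_state();print(s['force'],s['torque'],s['tool_rot'])"
python3 -m crank '[{"x":0,"y":0,"z":0,"spin":0.08},{"x":0,"y":0,"z":0,"spin":0}]' 0;
python3 -c "
from h import *
s=ctrl.read_state();print(s['force'],s['torque'],s['tool_rot'])"
```

```text
clock: 10.95
eef_pos: [501.7, 216.4, 101.6]
tool_rot: [-3.138, -0.006, -0.081]
force: [1.1, 0.3, 0.4]
width: 29.6
[1.08072223 0.26565741 0.39457769] [-0.02962956 -0.13448237 -0.32097392] [-3.13831186 -0.0058228  -0.08145132]
clock: 11.15
eef_pos: [501.5, 216.3, 101.5]
tool_rot: [-3.138, -0.005, -0.16]
force: [0.4, -0.2, 3.0]
width: 29.8
[ 0.3507829  -0.19252751  3.01253179] [ 0.06440169 -0.10667215 -0.30779071] [-3.13827474 -0.00496634 -0.16009689]
```

```bash
cat >> h.py <<'E'
def dots(i):
    h=cv2.cvtColor(i,cv2.COLOR_BGR2HSV);m=cv2.inRange(h,(60,80,60),(90,255,255));o=np.zeros_like(m);o[255:310,190:280]=m[255:310,190:280]
    n,l,st,ce=cv2.connectedComponentsWithStats(o);return ce[1:].round(2).tolist()
def look(tag):
    s=ctrl.read_state();im=vision.get_image("side");cv2.imwrite(f"pics/{tag}_s.png",im)
    a=cv2.imread("pics/a_side.png");g=lambda i:cv2.cvtColor(i,cv2.COLOR_BGR2GRAY)[255:312,190:280].astype(np.float32)
    print("eef",s["eef_pos"].round(2),"rot",s["tool_rot"].round(3),"F",s["force"].round(1),"T",s["torque"].round(2),"dots",dots(im),cv2.phaseCorrelate(g(a),g(im)))
    cv2.imwrite(f"pics/{tag}_side.png",cv2.resize(im[170:310,185:285],None,fx=5,fy=4,interpolation=cv2.INTER_CUBIC))
E
python3 -c "
from h import *
look('k')"
```

```text
eef [501.52 216.32 101.54] rot [-3.138 -0.005 -0.16 ] F [ 0.4 -0.2  3. ] T [ 0.06 -0.11 -0.31] dots [[266.83, 271.83], [203.0, 273.0], [241.71, 291.0]] ((0.35461467673744806, -0.030875329794213258), 0.9073625965471621)
```

View pics/k_side.png

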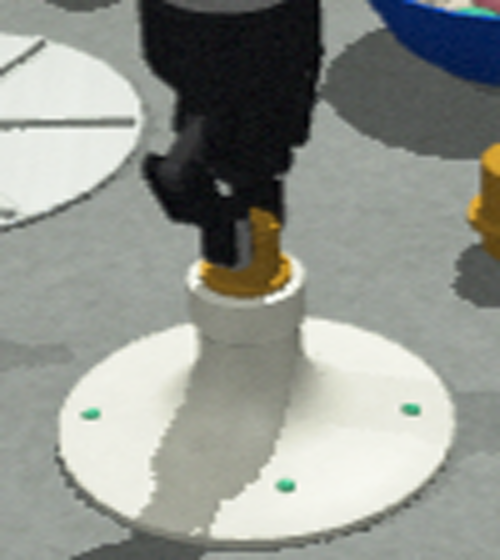

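```bash
python3 -m crank '[{"x":0,"y":0,"z":-0.05,"spin":-0.05},{"x":0,"y":0,"z":-0.05,"spin":-0.1},{"x":0,"y":0,"z":-0.04,"spin":-0.1},{"x":0,"y":0,"z":-0.04,"spin":-0.1},{"x":0,"y":0,"z":0,"spin":-0.05}]' 0;
python3 -c "
from h import *
look('l')"
```

```text
clock: 11.7
eef_pos: [500.7, 216.2, 102.1]
tool_rot: [-3.14, -0.004, 0.245]
force: [2.4, 0.3, -3.2]
width: 29.3
eef [500.71 216.18 102.15] rot [-3.14  -0.004  0.245] F [ 2.4  0.3 -3.2] T [ 0.28 -0.53 -0.33] dots [[266.83, 271.83], [203.0, 273.0], [241.71, 291.0]] ((0.3822294324309823, 0.04755799579335829), 0.8573818549403438)
```

View pics/l_side.png

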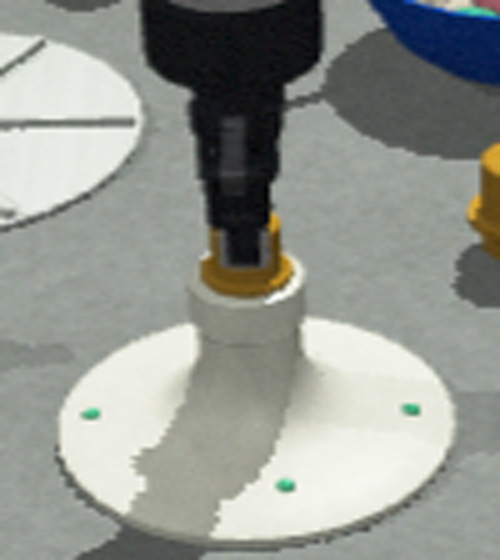

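```bash
python3 -m crank '[{"x":0.1,"y":0,"z":-0.05,"spin":0.1},{"x":0.05,"y":0,"z":-0.05,"spin":0.13},{"x":0,"y":0,"z":-0.05,"spin":0.13},{"x":0,"y":0,"z":-0.05,"spin":0.13},{"x":0,"y":0,"z":-0.05,"spin":0.13}]' 0;
python3 -m crank '[{"x":0,"y":0,"z":0,"spin":-0.12},{"x":0,"y":0,"z":-0.05,"spin":-0.13},{"x":0,"y":0,"z":-0.05,"spin":-0.13}]' 0;
python3 -c "
from h import *
look('m')"
```

```text
clock: 12.25
eef_pos: [501.1, 216.2, 103.9]
tool_rot: [-3.14, -0.001, -0.382]
force: [2.2, 1.4, -9.2]
width: 29.4
clock: 12.55
eef_pos: [500.9, 216.2, 105.0]
tool_rot: [-3.14, -0.001, 0.005]
force: [2.2, 2.0, -8.2]
width: 29.6
eef [500.85 216.23 104.97] rot [-3.14e+00 -1.00e-03  5.00e-03] F [ 2.2  2.  -8.2] T [ 0.27 -0.44 -0.34] dots [[267.0, 271.71], [203.0, 273.0], [241.71, 291.0]] ((0.3538228911079031, 0.03042122961359439), 0.9399254118954694)
```

View pics/m_side.png

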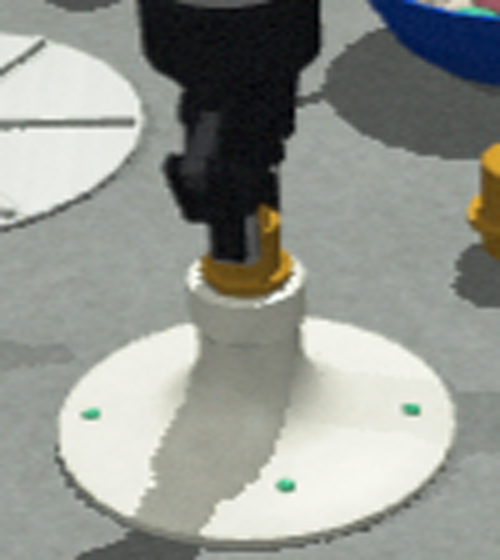

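Run:
```python
import cv2,numpy as np
L=[cv2.resize(cv2.imread(f"pics/{t}_s.png")[205:255,215:255],None,fx=9,fy=9,interpolation=cv2.INTER_CUBIC) for t in "fm"]
cv2.imwrite("pics/cmp1.png",np.hstack(L))
```

```text
(no output)
```

View pics/cmp1.png

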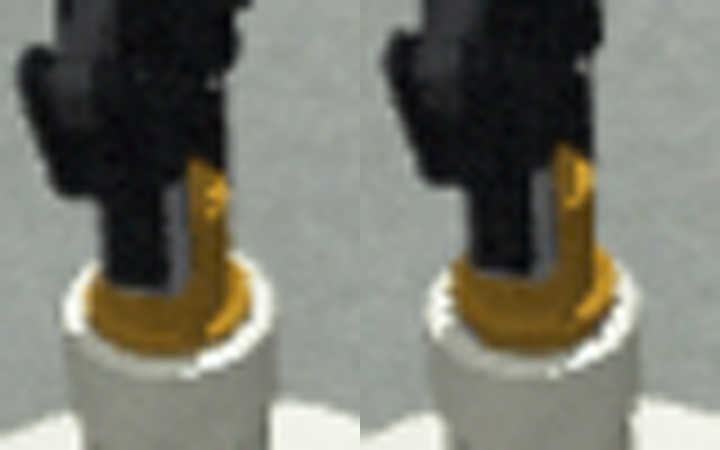

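```bash
python3 -m crank '[{"x":0.3,"y":-0.08,"z":0.03,"spin":0},{"x":0.3,"y":-0.08,"z":0.02,"spin":0},{"x":0,"y":0,"z":0,"spin":0},{"x":0,"y":0,"z":0,"spin":0}]' 0;
python3 -c "
from h import *
look('n')"
```

```text
clock: 13.0
eef_pos: [504.0, 215.8, 104.7]
tool_rot: [3.139, 0.005, -0.003]
force: [-5.4, -1.6, 2.7]
width: 29.4
eef [503.98 215.81 104.67] rot [ 3.139e+00  5.000e-03 -3.000e-03] F [-5.4 -1.6  2.7] T [-0.4   1.28  0.  ] dots [[266.83, 271.83], [203.17, 272.83], [241.88, 290.88]] ((0.3543530335039051, 0.01800909247305782), 0.9232047688519514)
```

```bash
python3 -m crank '[{"x":0.2,"y":0.05,"z":-0.07,"spin":0},{"x":0.2,"y":0.05,"z":-0.05,"spin":0},{"x":0,"y":0,"z":0,"spin":0},{"x":0,"y":0,"z":0,"spin":0}]' 0;
python3 -c "
from h import *
look('o')"
python3 - <<'E'
import cv2,numpy as np
L=[cv2.resize(cv2.imread(f"pics/{t}_s.png")[205:255,215:255],None,fx=9,fy=9,interpolation=cv2.INTER_CUBIC) for t in "no"]
cv2.imwrite("pics/cmp2.png",np.hstack(L))
E
```

```text
clock: 13.45
eef_pos: [504.5, 215.7, 104.7]
tool_rot: [3.139, 0.011, -0.002]
force: [-9.5, 0.3, -0.7]
width: 30.0
eef [504.45 215.74 104.7 ] rot [ 3.139e+00  1.100e-02 -2.000e-03] F [-9.5  0.3 -0.7] T [ 0.18  2.27 -0.08] dots [[267.0, 271.71], [203.0, 273.0], [241.88, 290.88]] ((0.3412112432907932, 0.007317226235187491), 0.920662290431835)
```

View pics/cmp2.png

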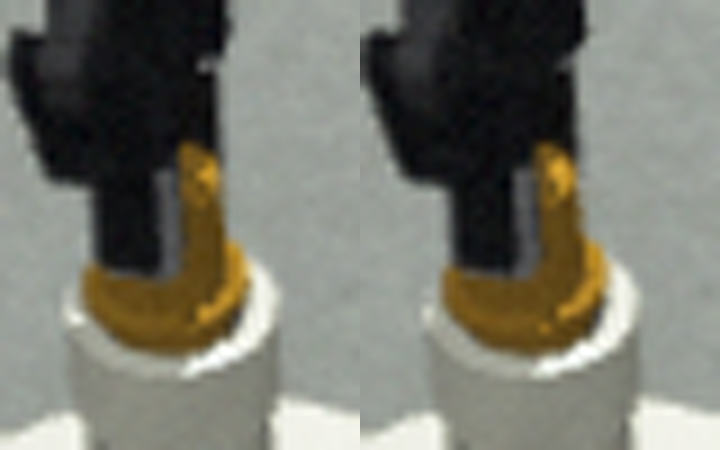

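```bash
cat >> h.py <<'E'
def cmp(out,tags):
    L=[cv2.resize(cv2.imread(f"pics/{t}_s.png")[205:255,215:255],None,fx=9,fy=9,interpolation=cv2.INTER_CUBIC) for t in tags]
    cv2.imwrite(f"pics/{out}.png",np.hstack(L))
E
python3 -m crank '[{"x":0.2,"y":0,"z":-0.05,"spin":0.08},{"x":0,"y":0,"z":-0.05,"spin":-0.08},{"x":0,"y":0,"z":0,"spin":0},{"x":0,"y":0,"z":0,"spin":0}]' 0;
python3 -c "
from h import *
look('p');cmp('cmp3','op')"
```

```text
clock: 13.9
eef_pos: [507.4, 215.2, 105.2]
tool_rot: [3.138, 0.009, -0.001]
force: [-7.3, 0.4, -6.3]
width: 29.5
eef [507.42 215.16 105.18] rot [ 3.138e+00  9.000e-03 -1.000e-03] F [-7.3  0.4 -6.3] T [0.15 1.68 0.27] dots [[265.6, 270.8], [201.83, 273.17], [241.12, 290.12]] ((-0.8459077138925508, -0.3034490662960323), 0.9324750179714627)
```

View pics/cmp3.png

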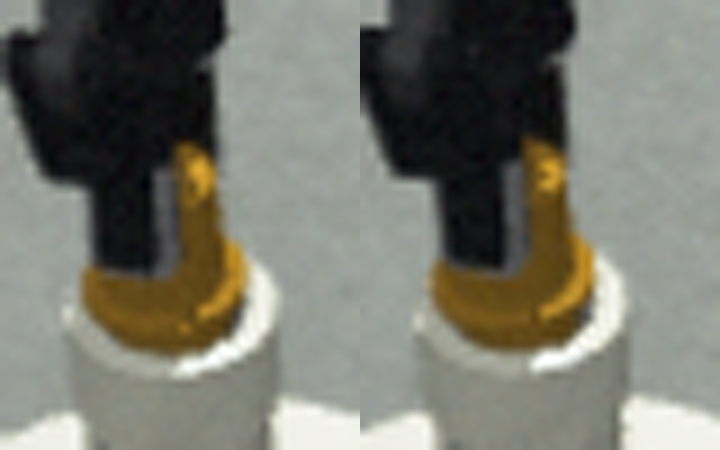

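```bash
python3 -m crank '[{"x":-0.2,"y":0,"z":0.1,"spin":0},{"x":-0.25,"y":0,"z":0.05,"spin":0},{"x":0,"y":0,"z":0,"spin":0},{"x":0,"y":0,"z":0,"spin":0}]' 0;
python3 -c "
from h import *
look('q');cmp('cmp4','oq')"
```

```text
clock: 14.35
eef_pos: [506.8, 215.4, 105.1]
tool_rot: [3.14, 0.002, -0.001]
force: [-2.5, -1.3, -4.1]
width: 29.9
eef [506.84 215.42 105.06] rot [ 3.14e+00  2.00e-03 -1.00e-03] F [-2.5 -1.3 -4.1] T [-0.28  1.09  0.12] dots [[265.6, 270.8], [201.83, 273.17], [241.12, 290.12]] ((-0.8885792576777334, -0.2790719989010526), 0.9445657299183033)
```

View pics/cmp4.png

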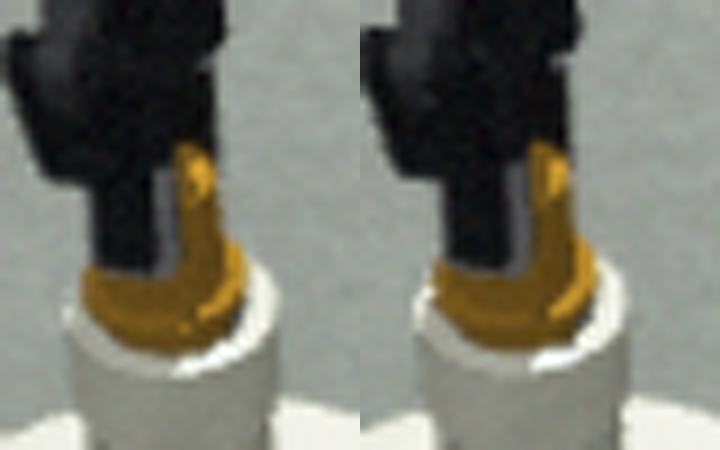

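```bash
python3 -m crank '[{"x":-0.3,"y":-0.05,"z":0,"spin":0},{"x":-0.3,"y":-0.05,"z":0,"spin":0},{"x":-0.2,"y":0,"z":0,"spin":0},{"x":0,"y":0,"z":0,"spin":0}]' 0;python3 -m crank '[{"x":-0.2,"y":0,"z":0,"spin":0},{"x":0,"y":0,"z":0,"spin":0},{"x":0,"y":0,"z":0,"spin":0}]' 0
python3 -c "
from h import *
look('r');cmp('cmp5','qr')"
```

```text
clock: 14.8
eef_pos: [503.5, 216.1, 105.7]
tool_rot: [-3.141, -0.006, -0.002]
force: [4.4, -3.6, -9.3]
width: 29.6
clock: 15.1
eef_pos: [501.9, 216.6, 105.7]
tool_rot: [-3.141, -0.007, -0.002]
force: [5.3, -2.7, -10.7]
width: 29.4
eef [501.94 216.58 105.75] rot [-3.141e+00 -7.000e-03 -2.000e-03] F [  5.3  -2.7 -10.7] T [-0.66 -1.26  0.01] dots [[266.2, 271.4], [202.2, 273.6], [242.0, 290.71]] ((-0.20636866316955604, -0.020756710248218013), 0.9296787610318926)
```

View pics/cmp5.png

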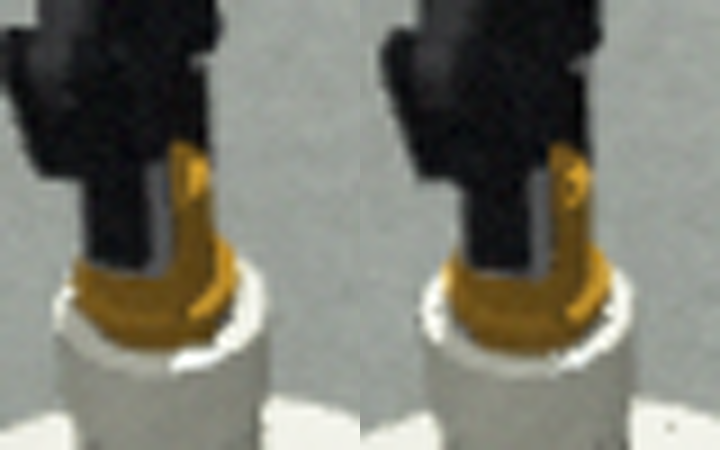

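```bash
python3 -m crank '[{"x":0.35,"y":0.15,"z":0.1,"spin":0},{"x":0,"y":0,"z":0.04,"spin":0},{"x":0,"y":0,"z":0,"spin":0}]' 0;python3 -m crank '[{"x":0,"y":0,"z":0,"spin":0},{"x":0,"y":0,"z":0,"spin":0}]' 55;python3 -m crank '[{"x":0,"y":0,"z":-0.35,"spin":0},{"x":0,"y":0,"z":-0.35,"spin":0},{"x":0,"y":0,"z":0,"spin":0},{"x":0,"y":0,"z":0,"spin":0}]' 55
python3 -c "
from h import *
look('s');cmp('cmp6','rs')
c=vision.calibration('wrist');print(c['eye'],c['rotation']);im=vision.get_image('wrist');cv2.imwrite('pics/s_w.png',im);cv2.imwrite('pics/s_wz.png',cv2.resize(im[150:350,120:380],None,fx=3,fy=3))"
```

```text
clock: 15.45
eef_pos: [503.3, 216.4, 105.3]
tool_rot: [-3.14, -0.004, -0.0]
force: [1.5, -1.5, 4.7]
width: 29.8
clock: 15.65
eef_pos: [501.3, 216.0, 104.1]
tool_rot: [-3.141, -0.0, 0.0]
force: [0.4, 0.7, -0.1]
width: 46.9
clock: 16.05
eef_pos: [501.5, 215.6, 111.2]
tool_rot: [-3.141, -0.0, -0.0]
force: [0.2, -0.3, -0.3]
width: 46.9
eef [501.47 215.61 111.22] rot [-3.141 -0.    -0.   ] F [ 0.2 -0.3 -0.3] T [ 0.04 -0.05  0.  ] dots [[266.2, 271.4], [202.2, 273.6], [242.0, 290.71]] ((-0.18663631384218604, -0.03612778175271458), 0.9740354027571502)
[578.57689199 214.79974313 292.83717948] [-3.08029152e-01  8.81650019e-04 -1.57062637e+00]
```

View pics/cmp6.png

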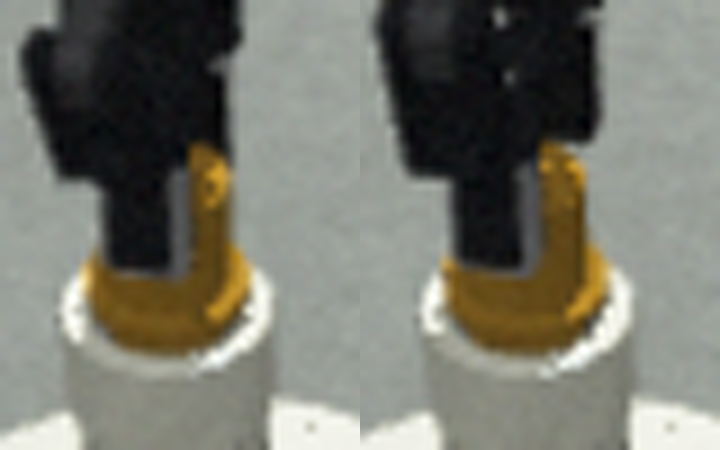

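View pics/s_wz.png

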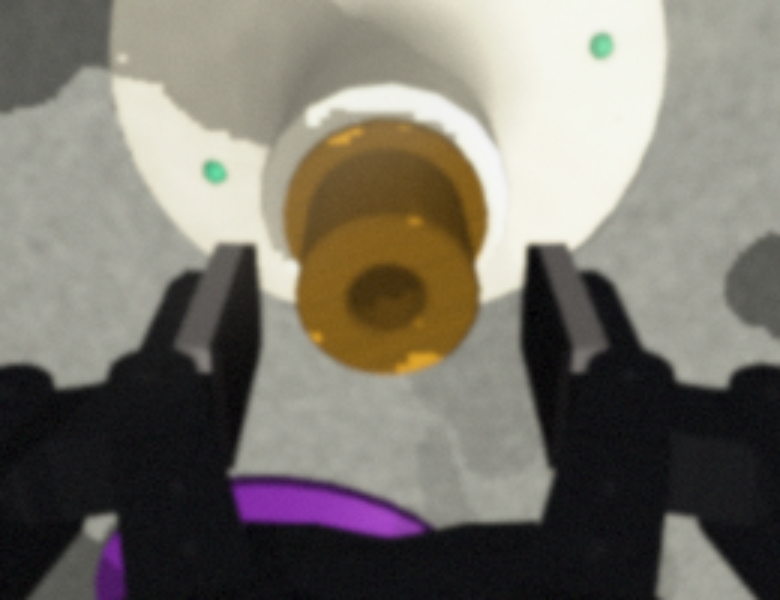

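Run:
```python
from h import *
c={**vision.calibration("wrist")};c['eye']=np.array([578.577,214.8,292.837]);c['rotation']=np.array([-.308029,.00088165,-1.57062637])
a=np.linspace(0,2*np.pi,90)
for x,y,z in ((502,215.5,156),(502,215.5,158),(502,215.5,160)):
    q=np.array([proj("wrist",(x+16*np.cos(t),y+16*np.sin(t),z),c) for t in a]);print(x,y,z,q.min(0),q.max(0))
for z in (122,124,126):
    q=np.array([proj("wrist",(502+21*np.cos(t),215.5+21*np.sin(t),z),c) for t in a]);print(z,q.min(0),q.max(0))
q=np.array([proj("wrist",(502+27*np.cos(t),215.5+27*np.sin(t),120),c) for t in a]);print('neck',q.min(0),q.max(0))
```

```text
502 215.5 156 [218.34438089 219.71808978] [279.25850193 272.64190443]
502 215.5 158 [217.97470126 221.34647721] [279.59588701 274.67906963]
502 215.5 160 [217.59724981 223.01555954] [279.94036358 276.75772669]
122 [215.73598676 189.32082385] [282.33889932 250.08456162]
124 [215.39373994 190.35574858] [282.65836574 251.59684361]
126 [215.04511675 191.41303372] [282.98378735 253.13622511]
neck [206.76122147 178.8610699 ] [291.35186356 256.30504051]
```

```bash
python3 -m crank '[{"x":0.05,"y":0.04,"z":0,"spin":0},{"x":0,"y":0,"z":0,"spin":0},{"x":0,"y":0,"z":0,"spin":0},{"x":0,"y":0,"z":0,"spin":0},{"x":0,"y":0,"z":0,"spin":0}]' 0
python3 -m crank '[{"x":0.25,"y":0,"z":-0.04,"spin":0},{"x":0.25,"y":0,"z":-0.04,"spin":0},{"x":0,"y":0,"z":0,"spin":0},{"x":0,"y":0,"z":0,"spin":0}]' 0
python3 -c "
from h import *
look('t');cmp('cmp7','st')"
```

```text
clock: 16.65
eef_pos: [501.8, 215.3, 110.4]
tool_rot: [-3.141, 0.0, -0.0]
force: [2.2, 2.3, -9.9]
width: 29.1
clock: 17.05
eef_pos: [503.2, 215.2, 110.7]
tool_rot: [3.14, 0.007, 0.001]
force: [-4.0, 3.1, -9.5]
width: 29.4
eef [503.15 215.18 110.71] rot [3.14e+00 7.00e-03 1.00e-03] F [-4.   3.1 -9.5] T [ 0.75  1.01 -0.05] dots [[266.2, 271.4], [202.2, 273.6], [242.0, 290.71]] ((-0.1927638062447059, 0.006440246140734018), 0.9433290029455115)
```

View pics/cmp7.png

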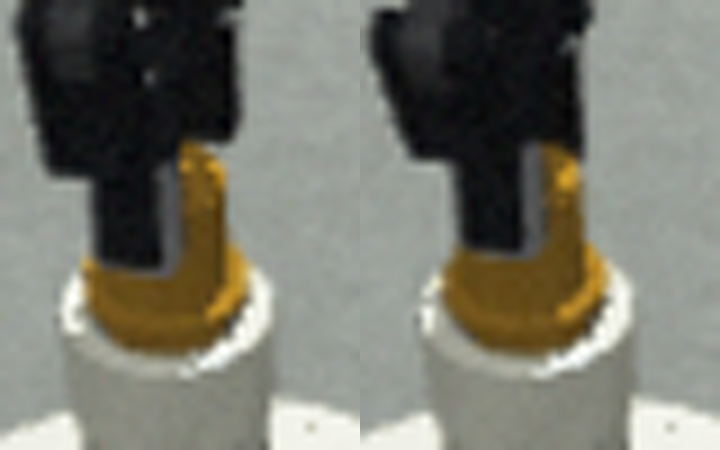

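```bash
python3 -m crank '[{"x":0.2,"y":-0.15,"z":0.03,"spin":0},{"x":0.2,"y":0,"z":0,"spin":0},{"x":0,"y":0,"z":0,"spin":0},{"x":0,"y":0,"z":0,"spin":0}]' 0
python3 -c "
from h import *
look('u')"
python3 -m crank '[{"x":0.2,"y":0,"z":-0.05,"spin":0},{"x":0,"y":0,"z":0,"spin":0},{"x":0,"y":0,"z":0,"spin":0}]' 0
python3 -c "
from h import *
look('v');cmp('cmp8','uv')"
```

```text
clock: 17.5
eef_pos: [505.6, 215.4, 110.6]
tool_rot: [3.138, 0.01, 0.0]
force: [-7.9, 0.4, -4.6]
width: 29.0
eef [505.63 215.37 110.57] rot [3.138 0.01  0.   ] F [-7.9  0.4 -4.6] T [ 0.23  1.79 -0.09] dots [[266.2, 271.4], [202.2, 273.6], [242.0, 290.71]] ((-0.24811427947386733, -0.09273450521442683), 0.9516953164559824)
clock: 17.85
eef_pos: [506.5, 215.1, 110.6]
tool_rot: [3.138, 0.012, 0.0]
force: [-8.7, 0.1, -5.8]
width: 29.0
eef [506.55 215.14 110.62] rot [3.138 0.012 0.   ] F [-8.7  0.1 -5.8] T [ 0.22  2.   -0.01] dots [[266.17, 271.17], [202.0, 273.5], [242.0, 290.29]] ((-0.45274203117107703, -0.18723368129610662), 0.9415603386914289)
```

View pics/cmp8.png

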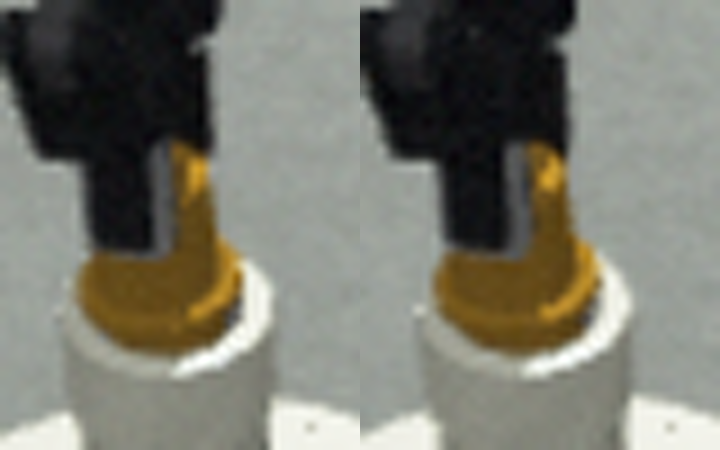

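```bash
python3 -m crank '[{"x":-0.35,"y":0,"z":0.04,"spin":0},{"x":-0.35,"y":0,"z":0.04,"spin":0},{"x":-0.3,"y":0,"z":0.03,"spin":0},{"x":0,"y":0,"z":0,"spin":0}]' 0
python3 -m crank '[{"x":-0.25,"y":0,"z":0.03,"spin":0},{"x":-0.25,"y":0,"z":0.03,"spin":0},{"x":0,"y":0,"z":0,"spin":0},{"x":0,"y":0,"z":0,"spin":0}]' 0
python3 -c "
from h import *
look('w');cmp('cmp9','vw')"
```

```text
clock: 18.3
eef_pos: [503.4, 215.5, 111.2]
tool_rot: [3.14, -0.001, -0.001]
force: [-0.2, -1.6, -6.1]
width: 28.9
clock: 18.7
eef_pos: [500.8, 216.0, 111.4]
tool_rot: [-3.141, -0.005, -0.002]
force: [4.0, -2.8, -3.3]
width: 28.7
eef [500.79 216.   111.38] rot [-3.141e+00 -5.000e-03 -2.000e-03] F [ 4.  -2.8 -3.3] T [-0.8  -0.87 -0.07] dots [[266.17, 271.17], [202.0, 273.5], [242.0, 290.29]] ((-0.4274479011410435, -0.1533810152210684), 0.8998083608238785)
```

View pics/cmp9.png

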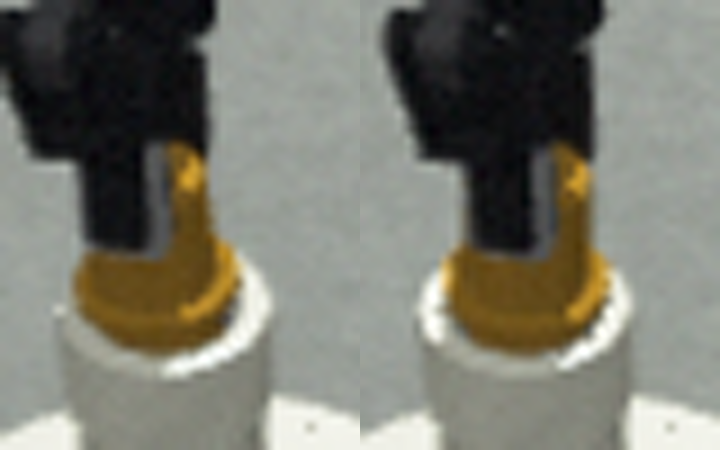

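```bash
python3 -m crank '[{"x":-0.25,"y":0.15,"z":0.02,"spin":0},{"x":-0.25,"y":0,"z":0.02,"spin":0},{"x":-0.2,"y":0,"z":0.02,"spin":0},{"x":0,"y":0,"z":0,"spin":0},{"x":0,"y":0,"z":0,"spin":0}]' 0
python3 -c "
from h import *
look('x');cmp('cmp10','wx')"
```

```text
clock: 19.25
eef_pos: [497.3, 215.9, 111.6]
tool_rot: [-3.138, -0.012, -0.002]
force: [8.1, -0.8, -5.1]
width: 28.7
eef [497.26 215.89 111.61] rot [-3.138e+00 -1.200e-02 -2.000e-03] F [ 8.1 -0.8 -5.1] T [-0.52 -2.05 -0.  ] dots [[266.17, 271.17], [202.0, 273.5], [242.0, 290.29]] ((-0.4639869272376913, -0.13257138891994202), 0.8912461451247886)
```

View pics/cmp10.png

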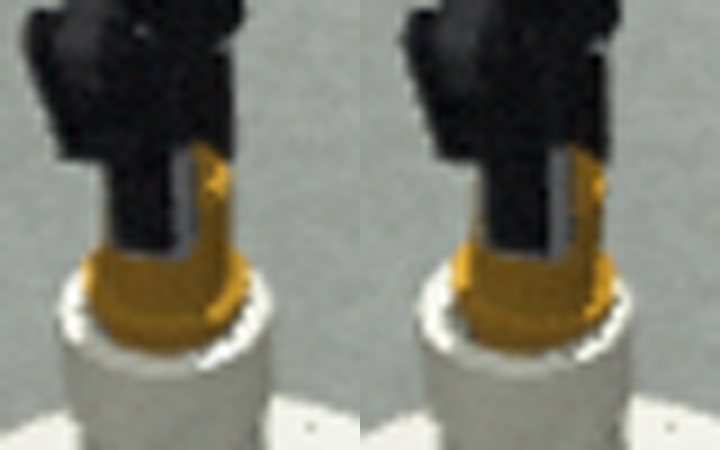

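```bash
python3 -m crank '[{"x":0.3,"y":0,"z":-0.05,"spin":0},{"x":0.3,"y":0,"z":-0.05,"spin":0},{"x":0.3,"y":0,"z":-0.05,"spin":0},{"x":0.3,"y":0,"z":-0.05,"spin":0},{"x":0,"y":0,"z":0,"spin":0}]' 0
python3 -m crank '[{"x":0.3,"y":0,"z":-0.05,"spin":0},{"x":0.3,"y":0,"z":-0.05,"spin":0},{"x":0.3,"y":0,"z":-0.04,"spin":0},{"x":0,"y":0,"z":0,"spin":0},{"x":0,"y":0,"z":0,"spin":0}]' 0
python3 -c "
from h import *
look('y');cmp('cmp11','xy')"
```

```text
clock: 19.8
eef_pos: [501.9, 215.6, 111.5]
tool_rot: [-3.141, 0.002, 0.0]
force: [-1.4, 0.6, -3.1]
width: 29.2
clock: 20.3
eef_pos: [507.4, 215.3, 111.8]
tool_rot: [3.14, 0.008, 0.001]
force: [-7.4, 1.2, -5.3]
width: 29.0
eef [507.38 215.25 111.75] rot [3.14e+00 8.00e-03 1.00e-03] F [-7.4  1.2 -5.3] T [0.36 1.73 0.  ] dots [[266.17, 271.17], [202.0, 273.5], [242.0, 290.29]] ((-0.48886682769261824, -0.1944757610388841), 0.9237091336426911)
```

View pics/cmp11.png

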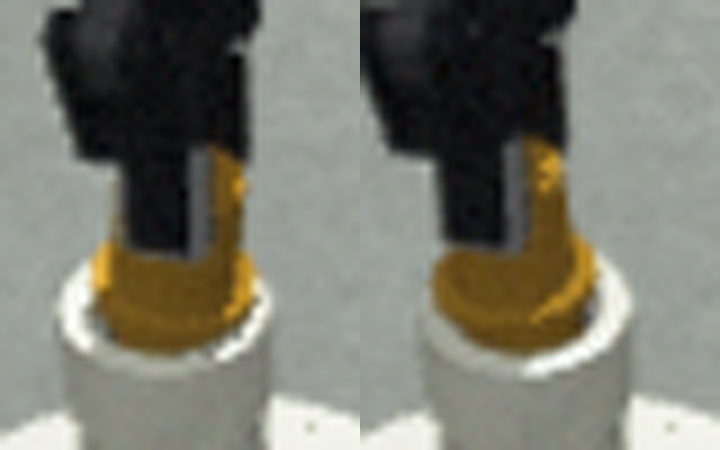

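```bash
python3 -m crank '[{"x":-0.3,"y":0,"z":0,"spin":0},{"x":-0.3,"y":0,"z":0.02,"spin":0},{"x":-0.3,"y":0,"z":0.02,"spin":0},{"x":-0.3,"y":0,"z":0.02,"spin":0},{"x":0,"y":0,"z":0,"spin":0}]' 0
python3 -m crank '[{"x":-0.3,"y":0,"z":0.03,"spin":0},{"x":-0.3,"y":0,"z":0.02,"spin":0},{"x":-0.3,"y":0,"z":0.02,"spin":0},{"x":0,"y":0,"z":0,"spin":0},{"x":0,"y":0,"z":0,"spin":0}]' 0
python3 -c "
from h import *
look('z')"
```

```text
clock: 20.85
eef_pos: [501.3, 215.4, 113.0]
tool_rot: [-3.141, -0.003, -0.001]
force: [2.8, 1.3, -9.0]
width: 28.9
clock: 21.35
eef_pos: [495.8, 215.3, 113.5]
tool_rot: [-3.139, -0.009, -0.001]
force: [6.2, 0.2, -5.0]
width: 29.0
eef [495.77 215.31 113.55] rot [-3.139e+00 -9.000e-03 -1.000e-03] F [ 6.2  0.2 -5. ] T [-0.06 -1.81  0.  ] dots [[266.17, 271.17], [202.5, 273.5], [242.0, 290.5]] ((-0.02315049266525193, -0.07555275493693614), 0.93481674918422)
```

```bash
python3 -m crank '[{"x":0.3,"y":0,"z":-0.07,"spin":0},{"x":0.3,"y":0,"z":-0.07,"spin":0},{"x":0.3,"y":0,"z":-0.06,"spin":0},{"x":0.3,"y":0,"z":-0.06,"spin":0},{"x":0,"y":0,"z":0,"spin":0}]' 0
python3 -m crank '[{"x":0.3,"y":0,"z":-0.06,"spin":0},{"x":0.3,"y":0,"z":-0.05,"spin":0},{"x":0.1,"y":0,"z":-0.04,"spin":0},{"x":0,"y":0,"z":0,"spin":0},{"x":0,"y":0,"z":0,"spin":0}]' 0
python3 -c "
from h import *
look('aa');cmp('cmp12',['z','aa'])"
```

```text
clock: 21.9
eef_pos: [501.6, 215.1, 114.2]
tool_rot: [3.141, 0.003, 0.0]
force: [-1.8, -0.5, -1.9]
width: 29.0
clock: 22.4
eef_pos: [507.0, 215.1, 115.1]
tool_rot: [3.14, 0.005, 0.0]
force: [-5.4, 1.3, -3.1]
width: 29.4
eef [506.95 215.06 115.11] rot [3.14  0.005 0.   ] F [-5.4  1.3 -3.1] T [ 0.46  1.45 -0.01] dots [[266.17, 271.17], [202.5, 273.5], [242.0, 290.5]] ((-0.11632005412960922, -0.08434170840811106), 0.9578691005706788)
```

View pics/cmp12.png

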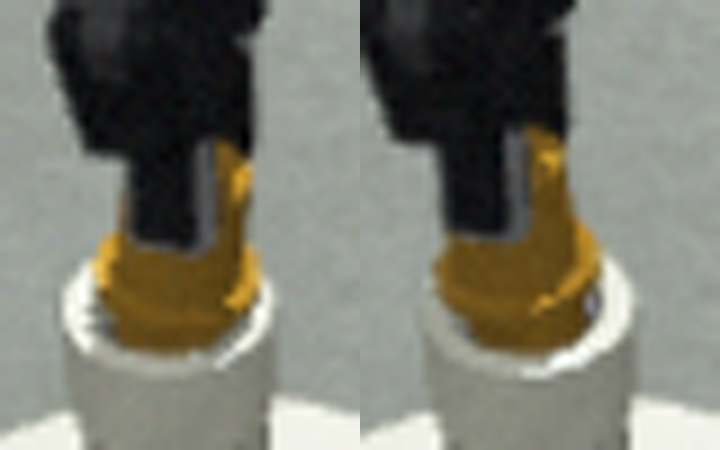

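```bash
python3 -m crank '[{"x":-0.3,"y":0,"z":0,"spin":0},{"x":-0.3,"y":0,"z":0,"spin":0},{"x":-0.3,"y":0,"z":0.01,"spin":0},{"x":-0.3,"y":0,"z":0.02,"spin":0},{"x":0,"y":0,"z":0,"spin":0}]' 0
python3 -m crank '[{"x":-0.3,"y":0,"z":0.02,"spin":0},{"x":-0.3,"y":0,"z":0.02,"spin":0},{"x":-0.1,"y":0,"z":0.02,"spin":0},{"x":0,"y":0,"z":0,"spin":0},{"x":0,"y":0,"z":0,"spin":0}]' 0
python3 -c "
from h import *
look('ab');cmp('cmp13',['aa','ab'])"
```

```text
clock: 22.95
eef_pos: [500.1, 215.4, 117.2]
tool_rot: [-3.14, -0.005, -0.001]
force: [1.2, -0.6, 5.8]
width: 29.0
clock: 23.45
eef_pos: [496.8, 215.5, 117.5]
tool_rot: [-3.139, -0.011, -0.001]
force: [6.5, -1.7, 5.9]
width: 29.2
eef [496.84 215.51 117.52] rot [-3.139e+00 -1.100e-02 -1.000e-03] F [ 6.5 -1.7  5.9] T [-0.27 -1.73  0.05] dots [[266.17, 271.17], [202.5, 273.5], [242.0, 290.5]] ((-0.11671911623509601, -0.08216770429843478), 0.9124282743312695)
```

View pics/cmp13.png

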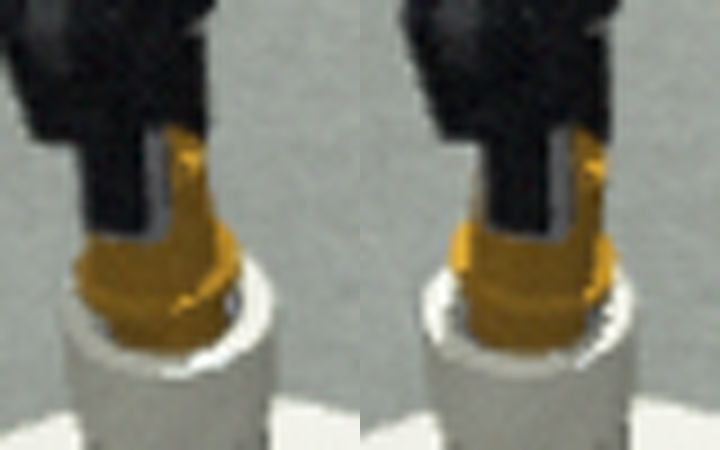

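```bash
python3 -m crank '[{"x":0.3,"y":0.05,"z":-0.05,"spin":0},{"x":0.3,"y":0,"z":-0.05,"spin":0},{"x":0.3,"y":0,"z":-0.05,"spin":0},{"x":0.3,"y":0,"z":-0.05,"spin":0},{"x":0,"y":0,"z":0,"spin":0}]' 0
python3 -m crank '[{"x":0.3,"y":0,"z":-0.05,"spin":0},{"x":0.1,"y":0,"z":-0.05,"spin":0},{"x":0,"y":0,"z":0,"spin":0},{"x":0,"y":0,"z":0,"spin":0}]' 0
python3 -c "
from h import *
look('ac');cmp('cmp14',['ab','ac'])"
```

```text
clock: 24.0
eef_pos: [502.2, 215.4, 117.7]
tool_rot: [-3.141, 0.001, -0.0]
force: [-1.6, 0.9, 7.7]
width: 28.9
clock: 24.4
eef_pos: [504.1, 215.4, 118.1]
tool_rot: [-3.142, 0.005, 0.001]
force: [-3.5, 1.7, 6.8]
width: 29.2
eef [504.08 215.36 118.05] rot [-3.142e+00  5.000e-03  1.000e-03] F [-3.5  1.7  6.8] T [ 0.37  0.88 -0.02] dots [[266.17, 271.17], [202.5, 273.5], [242.0, 290.71]] ((-0.04725781128182405, -0.04053169166320103), 0.9533923724845603)
```

View pics/cmp14.png

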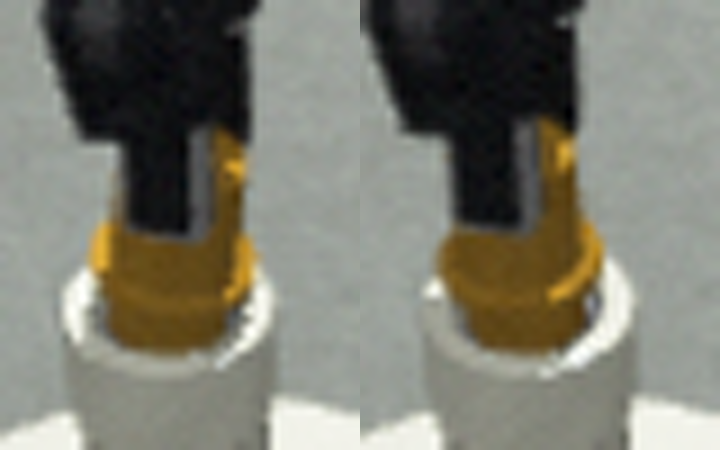

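```bash
python3 -m crank '[{"x":-0.25,"y":0.08,"z":-0.05,"spin":0},{"x":-0.25,"y":0,"z":-0.05,"spin":0},{"x":-0.1,"y":0,"z":-0.05,"spin":0},{"x":0,"y":0,"z":0,"spin":0},{"x":0,"y":0,"z":0,"spin":0}]' 0
python3 -c "
from h import *
look('ad');cmp('cmp15',['ac','ad'])"
```

```text
clock: 24.95
eef_pos: [500.9, 213.7, 119.4]
tool_rot: [3.141, 0.0, -0.0]
force: [0.0, 1.6, 0.5]
width: 29.3
eef [500.85 213.68 119.44] rot [ 3.141  0.    -0.   ] F [0.  1.6 0.5] T [ 0.53 -0.03 -0.06] dots [[266.17, 271.17], [202.5, 273.5], [242.0, 290.5]] ((-0.05959766566706293, -0.059551003784903855), 0.9272632932662964)
```

View pics/cmp15.png

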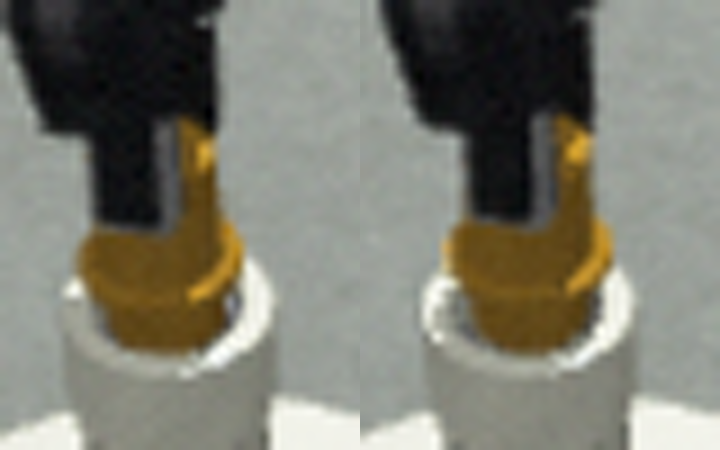

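```bash
python3 -m crank '[{"x":0.05,"y":-0.1,"z":-0.1,"spin":0},{"x":0,"y":0,"z":-0.15,"spin":0},{"x":0,"y":0,"z":-0.15,"spin":0},{"x":0,"y":0,"z":0,"spin":0},{"x":0,"y":0,"z":0,"spin":0}]' 0
python3 -c "
from h import *
look('ae');cmp('cmp16',['ad','ae'])
c=vision.calibration('wrist');print(c['eye'].tolist(),c['rotation'].tolist());im=vision.get_image('wrist');cv2.imwrite('pics/ae_w.png',im);cv2.imwrite('pics/ae_wz.png',cv2.resize(im[160:310,160:340],None,fx=4,fy=4,interpolation=cv2.INTER_CUBIC))"
```

```text
clock: 25.5
eef_pos: [501.4, 214.5, 123.5]
tool_rot: [3.141, 0.0, -0.0]
force: [0.9, 0.3, -1.0]
width: 28.9
eef [501.35 214.54 123.53] rot [ 3.141  0.    -0.   ] F [ 0.9  0.3 -1. ] T [0.03 0.01 0.04] dots [[266.17, 271.17], [202.5, 273.5], [242.0, 290.5]] ((-0.08243935347746856, -0.0787450902506599), 0.9620792321805601)
[578.5563161020883, 213.90712356918834, 305.2301976355888] [-0.30828310136391557, 0.0005653869889139518, -1.570771165209162]
```

View pics/cmp16.png

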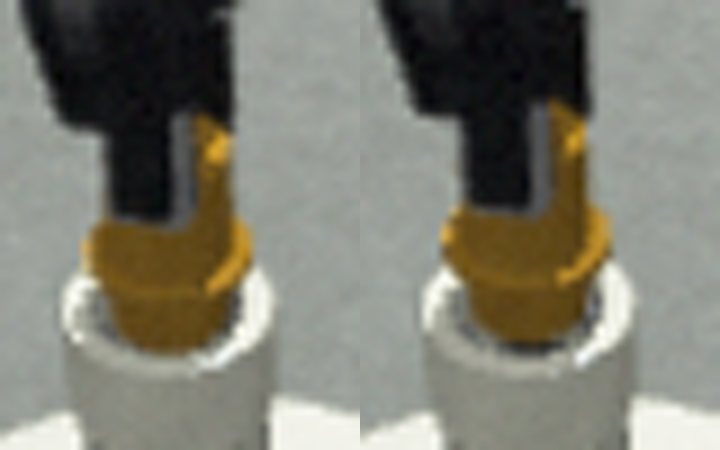

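View pics/ae_wz.png

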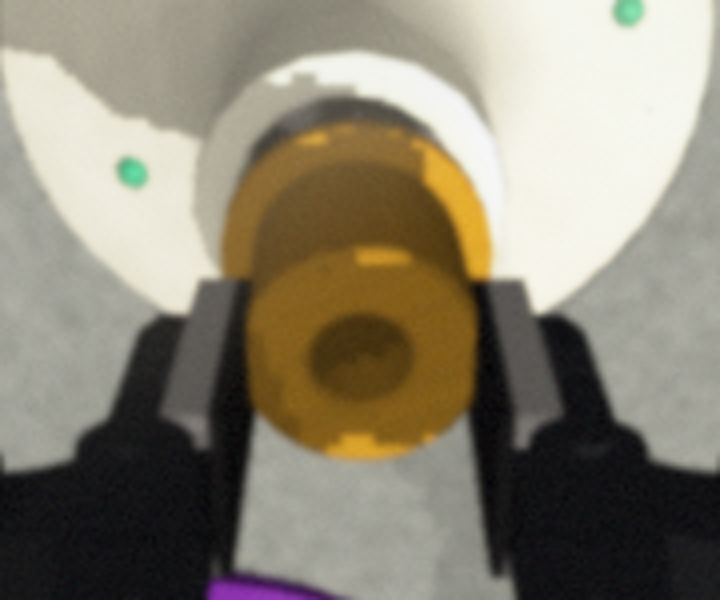

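```bash
cat > fit.py <<'E'
from h import *
from scipy.optimize import least_squares
def model(p,c,n="wrist"):
    x,y,z,ax,ay=p  # hub top centre; axis direction (lean toward +x, +y)
    d=np.array([np.tan(ax),np.tan(ay),1]);d/=np.linalg.norm(d)
    u=np.cross([0,1,0],d);u/=np.linalg.norm(u);v=np.cross(d,u);t=np.linspace(0,2*np.pi,180)
    def ring(r,s): return np.array([proj(n,np.array([x,y,z])-d*s+r*(np.cos(a)*u+np.sin(a)*v),c) for a in t])
    return ring(16,0),ring(21,32),ring(21,36)
def solve(obs,c,p0):
    # obs: hub l,r,t,b ; flange l,r,t
    def f(p):
        h,fl,fb=model(p,c);F=np.vstack([fl,fb])
        return np.array([h[:,0].min(),h[:,0].max(),h[:,1].min(),h[:,1].max(),F[:,0].min(),F[:,0].max(),F[:,1].min()])-obs
    r=least_squares(f,p0);return r.x,r.fun
E
python3 - <<'E'
from fit import *
c={'vfov': 65.70646984690485, 'cx': 249.9191065677381, 'cy': 187.39053933280306,'eye':np.array([578.556,213.907,305.230]),'rotation':np.array([-.308283,.000565,-1.570771])}
x,r=solve(np.array([221.75,279,221.3,275,215.5,282.8,190.5]),c,[502,215,170,0,0]);print(x[:3],np.degrees(x[3:]),r)
im=cv2.imread("pics/ae_w.png")
big=cv2.resize(im[160:310,160:340],None,fx=4,fy=4,interpolation=cv2.INTER_CUBIC)
for q in model(x,c): cv2.polylines(big,[((q-160)*4).astype(int)],True,(0,0,255))
a=np.linspace(0,6.3,90)
for fx,fy in ((502.5,215.7),):
    q=np.array([proj("wrist",(fx+27*np.cos(t),fy+27*np.sin(t),120),c) for t in a]);cv2.polylines(big,[((q-160)*4).astype(int)],True,(255,0,0))
cv2.imwrite("pics/ae_fit.png",big)
E
```

```text
[499.98906425 213.6960273  166.77408489] [ 0.55325169 -1.35316634] [-1.36968296  1.40311528  0.49877773 -0.94822017  0.42260768 -0.45584099
  0.43425715]
```

View pics/ae_fit.png

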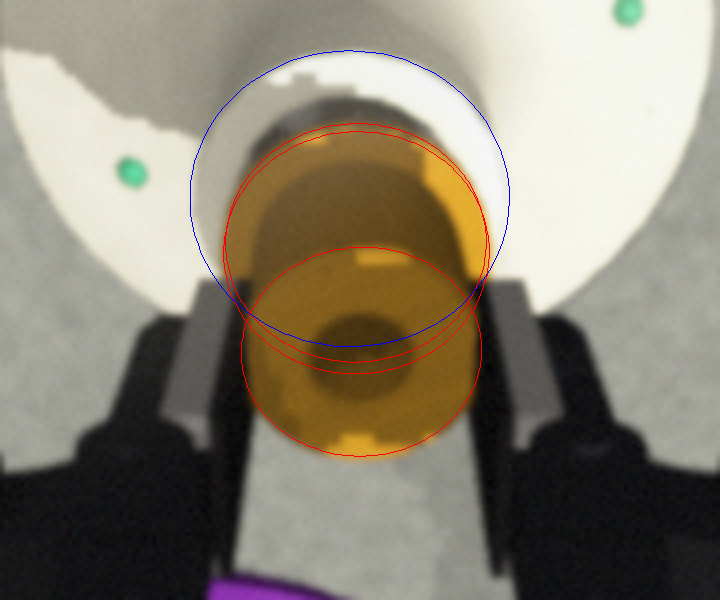

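```bash
python3 -m crank '[{"x":0.1,"y":-0.1,"z":-0.3,"spin":0},{"x":0.1,"y":-0.08,"z":-0.3,"spin":0},{"x":0,"y":0,"z":-0.4,"spin":0},{"x":0,"y":0,"z":-0.4,"spin":0},{"x":0,"y":0,"z":-0.1,"spin":0}]' 0
python3 -m crank '[{"x":0,"y":0,"z":0,"spin":0},{"x":0,"y":0,"z":0,"spin":0},{"x":0,"y":0,"z":0,"spin":0}]' 0
python3 -c "
from h import *
look('af');cmp('cmp17',['ae','af'])
c=vision.calibration('wrist');print(c['eye'].tolist(),c['rotation'].tolist());im=vision.get_image('wrist');cv2.imwrite('pics/af_w.png',im);cv2.imwrite('pics/af_wz.png',cv2.resize(im[160:310,160:340],None,fx=4,fy=4,interpolation=cv2.INTER_CUBIC))"
```

```text
clock: 26.1
eef_pos: [503.8, 216.8, 139.2]
tool_rot: [-3.141, -0.001, -0.0]
force: [-0.2, 0.9, -1.4]
width: 28.6
clock: 26.4
eef_pos: [503.2, 216.5, 138.4]
tool_rot: [3.141, 0.0, -0.0]
force: [-0.2, -0.9, -1.6]
width: 29.0
eef [503.2  216.52 138.39] rot [ 3.141  0.    -0.   ] F [-0.2 -0.9 -1.6] T [ 0.02 -0.01  0.06] dots [[266.17, 271.17], [202.5, 273.5], [242.0, 290.5]] ((-0.06798747456203813, -0.10382095632395405), 0.9186583288069124)
[580.5163094603788, 215.83986582559913, 320.090012600449] [-0.30844277854624724, 0.0006567947824327458, -1.570640576923664]
```

View pics/af_side.png

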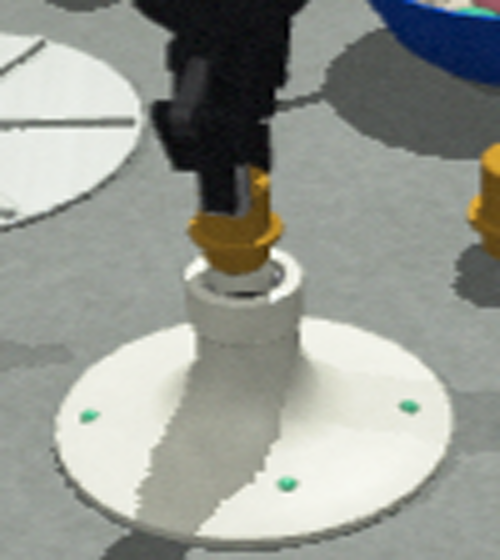

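View pics/af_wz.png

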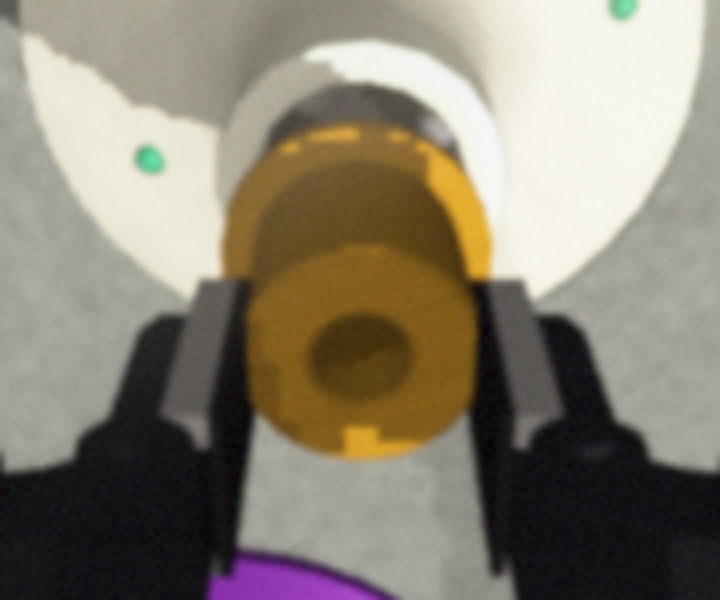

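View pics/cmp17.png

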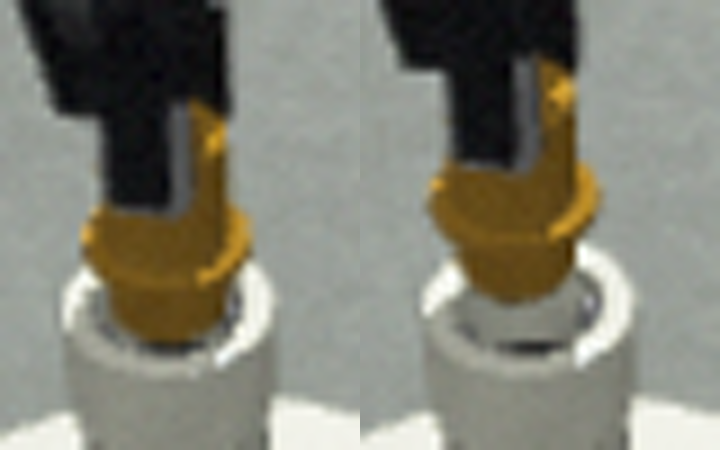

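Run:
```python
from fit import *
c={'vfov': 65.70646984690485, 'cx': 249.9191065677381, 'cy': 187.39053933280306,'eye':np.array([580.5163,215.83987,320.0900]),'rotation':np.array([-.3084428,.0006568,-1.5706406])}
x,r=solve(np.array([221.75,279,221.3,275,215.5,282.8,190.7]),c,[502,215,180,0,0]);print(x[:3],np.degrees(x[3:]),r.round(2))
im=cv2.imread("pics/af_s.png");sc=10;o=np.array([205,200])
def draw(P,ax,ay,end):
    big=cv2.resize(im[200:260,205:265],None,fx=sc,fy=sc,interpolation=cv2.INTER_CUBIC)
    d=np.array([np.tan(np.radians(ax)),np.tan(np.radians(ay)),1]);d/=np.linalg.norm(d);u=np.cross([0,1,0],d);u/=np.linalg.norm(u);v=np.cross(d,u);t=np.linspace(0,6.3,90)
    B=np.array([P[0],P[1],end])
    for R_,s in ((13,0),(15,5),(15,22),(21,22),(21,26),(16,58)):
        q=np.array([proj("side",B+d*s+R_*(np.cos(a)*u+np.sin(a)*v)) for a in t]);cv2.polylines(big,[((q-o)*sc+sc/2).astype(int)],True,(0,0,255))
    for R_ in (19,27):
        q=np.array([proj("side",(502.2+R_*np.cos(a),216+R_*np.sin(a),120)) for a in t]);cv2.polylines(big,[((q-o)*sc+sc/2).astype(int)],True,(255,0,0))
    return big
cv2.imwrite("pics/af_fit.png",draw((502.2,216),0,0,126))
```

```text
[501.87433391 215.63143345 181.55919147] [ 0.74081284 -1.35832725] [-1.35  1.38  0.48 -0.91  0.45 -0.48  0.41]
```

View pics/af_fit.png

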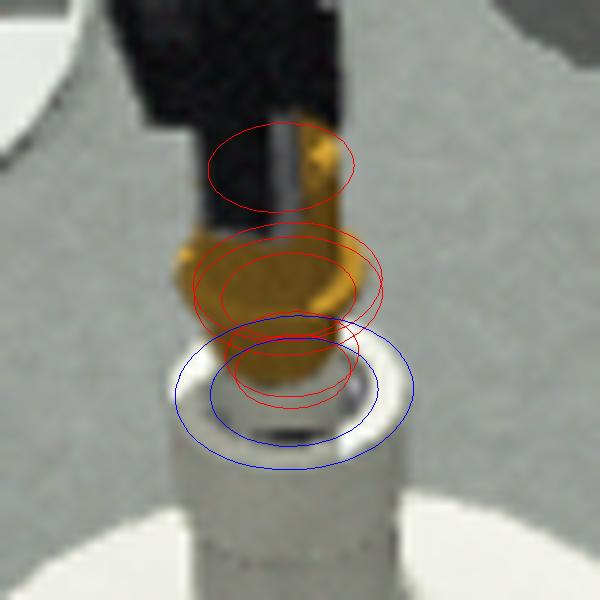

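```bash
python3 -m crank '[{"x":-0.1,"y":0.05,"z":0,"spin":0},{"x":0,"y":0,"z":0,"spin":0},{"x":0,"y":0,"z":0,"spin":0},{"x":0,"y":0,"z":0,"spin":0},{"x":0,"y":0,"z":0,"spin":0}]' 0
python3 -m crank '[{"x":0,"y":0,"z":0,"spin":0},{"x":0,"y":0,"z":0,"spin":0},{"x":0,"y":0,"z":0,"spin":0}]' 0
python3 -c "
from h import *
look('ag');im=vision.get_image('top');cv2.imwrite('pics/ag_top.png',im);s=ctrl.read_state();print(s['width'],s['qd'].round(3))
a=cv2.imread('pics/ag_s.png');cv2.imwrite('pics/ag2.png',np.hstack([cv2.resize(a[205:255,215:255],None,fx=9,fy=9,interpolation=cv2.INTER_CUBIC),cv2.resize(im[160:235,160:220],None,fx=6,fy=6,interpolation=cv2.INTER_CUBIC)]))"
```

```text
clock: 27.0
eef_pos: [502.4, 216.1, 138.5]
tool_rot: [3.142, -0.0, -0.0]
force: [0.5, -0.4, -0.7]
width: 29.1
clock: 27.3
eef_pos: [502.4, 216.1, 138.5]
tool_rot: [-3.142, -0.0, -0.0]
force: [0.7, -0.4, -1.9]
width: 28.8
eef [502.38 216.13 138.52] rot [-3.142 -0.    -0.   ] F [ 0.7 -0.4 -1.9] T [ 0.04  0.01 -0.05] dots [[266.17, 271.17], [202.5, 273.5], [242.0, 290.5]] ((-0.12402632035469452, -0.052255310764529384), 0.9114867847054093)
29.103483908823957 [0.001 0.001 0.001 0.    0.001 0.    0.   ]
```

View pics/ag2.png

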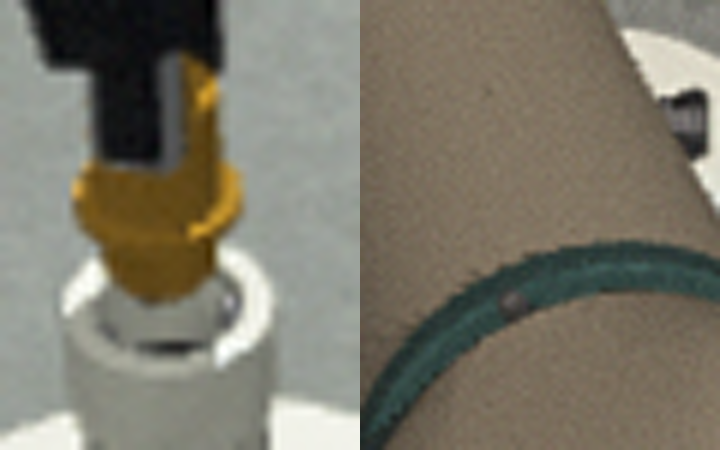

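View pics/ag_s.png

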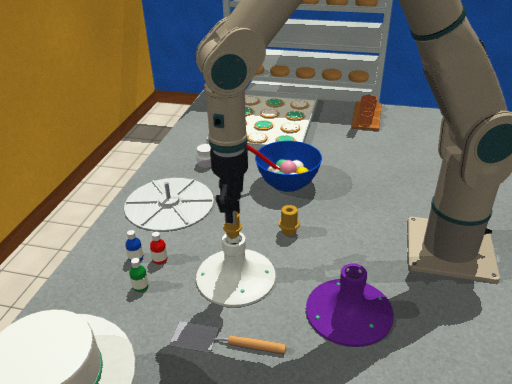

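```bash
python3 -c "
from h import *
print(ctrl.finish_job())"
```

```text
the job is handed in; nothing more can be done
None
```

The bush is out of the white foot and held upright just over the bore, but early on I lifted the whole foot off the bench by mistake. I handed the job in at about 27.4 s of the 43 s.

**What I did**
- **Bush chosen:** I took the smaller bush stuck in the white foot, and left the larger loose one and the purple foot alone.
- **Starting it:** The moves cannot tilt the tool, so I first twisted the bush back and forth under a light pull to raise it about 2 mm.
- **Rocking:** I re-gripped it higher on the hub and pushed it from side to side, at an estimated 7–8°. It took four leans one way and three the other, easing up as I went. The last two leans were smaller. It let go after about 11–13 mm.

**Last checks**
- **Hold:** The arm is still and the tool carries only about the bush's weight (roughly 1–2 N).
- **Upright:** The lean is about 1.5° or less.
- **Height:** The spigot's end is about 4–9 mm above the foot. The wrist view gave the low figure, the side view the high one.
- **Over the bore:** It is centred to about 1–2 mm. The wrist and side views disagreed by about 2 mm in x, so I set it between them.
- **Surroundings:** In the side picture nothing else looks disturbed. The top camera's view of the foot was blocked by the arm.

**What went wrong**
- **Foot lifted:** At about 8.7 s, before the bush had loosened, one upward step was too strong. It lifted the foot about 6 mm and carried it about 11 mm sideways. I put it back within about 0.5 mm.
- **Foot slid:** At about 13.8 s a twist and push together slid it about 2 mm and turned it slightly, and most of that came back later. It now stands within about 1 mm of its start in the picture, possibly turned by a fraction of a degree to a degree.

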